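# Unlock the document case

### The job

Unlock the document case on the reading table: roll its three thumbwheels to the code 4-7-2 (read from left to right as seen from the robot), one wheel at a time and with a gentle touch, then slide the red bolt all the way to the left. Leave the wheels on the code and leave the brass weight, the bound volume and the pencil cup where they are.

Things in the scene. Friction and masses are not known exactly. Their poses are not given: they have to be found in the camera images.
- case: Dark green document case with steel corners, 260 (its x) by 340 (its y) by 90 mm high, fixed, turned up to 17 degrees, on a black plinth 2 to 16 mm high (differs each time). Origin at the centre of the green box's underside; x points away from the robot, y left, z up. Its flat lid stays shut. Wheels stand in a row along y, 25 mm nearer the robot than the lid's middle; the red bolt 55 mm beyond it.
- rim_a: Left ivory wheel, origin at its centre: smooth cylinder, radius 25, 16 wide, axle along the case's y, 10 under the lid's surface, so it stands 15 mm proud. Black numerals 0 to 9, 36 degrees (15.7 mm of rim) apart, upright seen from the robot; the one on top, between the red reading lines, is set. Wheel centres are 38 mm apart, gaps between wheels 22 mm.
- rim_b: Middle ivory wheel, like rim_a. Each wheel is stiff: its rim takes about 3 N of drag to turn, and it stays where it is left (no clicks). It is turned by rubbing: a fingertip pressed on its top with some 6 to 12 N (over 25 N would harm the lock) and moved along the case's x rolls it, and may slip.
- rim_c: Right ivory wheel, like rim_a.
- wheel_a_top (a point): Top of the left wheel: the highest point of its rim, mid-width, 15 mm above the lid (fixed to the case, does not turn; axes as the case).
- wheel_b_top (a point): The same point of the middle wheel.
- wheel_c_top (a point): The same point of the right wheel.
- wheel_a (a joint): Turn of the left wheel, rad: the number on top times 0.6283 (0 at numeral 0, 5.655 at 9; code number 4 is 2.513). Grows as the wheel's top moves away from the robot (case +x). End stops 0.3 rad before 0 and past 9. The lock frees the bolt when each wheel is within about 0.13 rad of its number.
- wheel_b (a joint): Turn of the middle wheel, as wheel_a: 7 is 4.398.
- wheel_c (a joint): Turn of the right wheel, as wheel_a: 2 is 1.257.
- bolt (a joint): Travel of the red bolt, m: 0 locked (right), 0.034 at its end stop, fully open; it moves to the left, along the case's +y. With a wheel off its number it stops after about 4 mm: do not force it (25 N at most). About 3 N of friction; it stays where it is left.
- bolt_grip (a point): Centre of the bolt's red upright thumb-piece: 34 mm (case x) by 12 mm (case y), from 2 to 30 mm above the lid, this point 16 mm above the lid; moves with the bolt. The lid is flat and clear for 50 mm to its right; the brass weight stands beyond.
- weight: Brass paperweight, 42 mm across and 38 mm high, 0.25 kg, loose on the lid near its far right corner. Origin at the centre of its underside. To be left alone.
- volume: Vellum-bound volume lying flat, 200 by 140 by 46 mm, on the table left of the case. Origin at the centre of its underside. To be left alone.
- pencil_cup: Blue cup with pencils, 72 mm across, 85 mm high (pencils to 150 mm), on the table right of the case. Origin at the centre of its underside. To be left alone.

How it is judged:
By the outcome, as a careful person would: the job done as asked, in the order asked, and still so for the second after the job is handed in, with the robot touching nothing.
It also fails if it takes over 64 s, if anything falls off the work surface, if the arm or the gripper's body presses on something with over 40 N, if the wrist force passes 120 N, or if a joint passes its speed limit or range.

### The arm

A 7-joint arm with a two-finger parallel gripper is mounted at the origin on the work surface. World frame = base frame: x ahead of the robot, y to its left, z up, the work surface at z = 0. Lengths are in m, angles in rad, forces in N, time in s.
With the tool pointing down it reaches from about 0.425 to 0.875 m from the base axis. Payload 4.7 kg.
Tool frame: the origin (TCP) lies between the finger pads; the fingertips stand 11 mm ahead of it and the grasp point (between the pads) lies 8 mm behind it; z points along the fingers, y is the direction in which the jaws open and shut (so a half turn about z gives the same grasp; the last joint's range is limited). The gripper opens to 87 mm and grips with 3 to 60 N. Pads are 19 mm wide; open, the fingers measure 117 mm over their backs; the gripper's body (75 mm by 190 mm) begins 51 mm behind the grasp point.
Start: joints at [-1.202, 0.321, -0.07, 1.45, 0.023, 1.371, -0.057], TCP at [0.226, 0.61, 0.234] pointing down, gripper open.
Joint ranges: [-2.86, 2.86], [-0.3, 2.09], [-1.38, 1.24], [0.06, 2.45], [-1.56, 4.7], [0.09, 2.05], [-2.69, 2.69]. Speed limits (rad/s): [2.57, 2.57, 3.14, 3.14, 3.14, 3.14, 3.14].

### API

Orientations are given as a rotation vector (axis times angle).
In Python, from bench import ctrl gives the robot as it stands.
- The arm moves only by the tool servo_tool, never from a script. Its argument "series" is a list of rows, each an object with "travel": the shift along the tool's x, y, z in m, a list of three; "angular": the turn, a rotation vector about the tool's x, y, z in rad, a list of three. A call has 1 to 5 rows; each row shifts and turns the commanded pose from where the row before left it, along the tool's axes as they then stand; what a row does not reach is not made up. A row lasts 1/10 s, in which the tool goes at most 50 mm and 8.59 degrees, less where a joint would pass 70% of its speed; a pose out of reach is approached as far as the arm can. A call with a gripper value outside its range is refused whole. "claw" is the finger opening in m, from 0 to 0.087, set as the call begins (left out, the last holds). The fingers move at their own pace and stop on an object; "squeeze" is the grip in N (left out, the last holds). Time passes only in rows, so rows that do not move let the fingers close. It gives the time, the measured TCP pose, the force and the opening at its end, in the units of the state.
- ctrl.get_state(): the state, without advancing time (a new reading comes with each control period).
- ctrl.get_image(name): name is "scene" or "top" or "wrist"; returns the picture (480x640x3 uint8, red, green, blue); there is no depth.
- ctrl.calibration(name): a dict with "fx", "fy", "cx", "cy" (pixels), "rvec" (rotation vector, rad) and "tvec" (3), from world to camera coordinates, as OpenCV has them. Camera axes: x right, y down, z forward; pixel columns grow to the right and rows downward; lengths in m; the calibration is good to about 2 mm. The wrist camera is an equidistant fisheye: a pixel r from the principal point sees the ray r / f radians off the axis. A picture is of the moment at which its call begins: read the wrist's pose just before it. calibration takes no time and is no camera call; for the wrist camera it gives the pose at the moment of the call.
- ctrl.close_job(): hands the job in, once; it reports no verdict.
The state is a dict: "time": time; "joint_positions": joint angles; "qd": joint speeds; "joint_torque": joint torques, N m; "position": TCP position; "tool_rot": TCP orientation; "ft_force": force on the tool from outside, world axes, zero at the start; "torque": the same for the moment, N m; "grip_width": opening from 0.0 (shut) to 1.0 (fully open).
Only numpy, scipy, OpenCV 4.12 (cv2) and the standard library are available. Lean on these libraries where they do the work, as an engineer would, in place of code of your own. Each camera call takes 0.05 s, during which the arm holds its last target.

## Working session

There is one attempt and no reset: what is moved stays moved. The work goes in short steps, Python scripts to look and compute and a tool call to move; the robot and the scene stay as the last step left them, time stands still between calls to the robot, and variables do not carry over. Pictures are saved under pics/ and viewed, and the job is handed in when it is done.

Besides the shell and the picture viewer there is one more tool, called after "Emit:" in YAML: its name, and indented under it one key for each argument. servo_tool: Moves the arm, as the interface text tells. Its arguments: {"type":"object","properties":{"series":{"type":"array","items":{"type":"object","properties":{"travel":{"type":"array","items":{"type":"number"}},"angular":{"type":"array","items":{"type":"number"}}}}},"claw":{"type":"number"},"squeeze":{"type":"number"}},"required":["series"]}

```bash
ls; mkdir -p pics
python3 - <<'E'
from bench import ctrl
import cv2
s=ctrl.get_state(); print(s)
for n in("scene","top","wrist"):
    print(n,ctrl.calibration(n))
    cv2.imwrite(f"pics/{n}0.png",ctrl.get_image(n)[:,:,::-1])
E
```

```text
pics
{'time': 0.0, 'joint_positions': array([-1.20191421,  0.32180661, -0.070102  ,  1.45167628,  0.02258884,
        1.37077985, -0.05691874]), 'qd': array([-0.00108012,  0.00154034, -0.00022284,  0.00082255, -0.00030793,
       -0.00082881,  0.00155861]), 'joint_torque': array([ 2.67352370e-04, -4.91300690e+01, -4.04286291e-01, -3.12524450e+01,
       -6.39817631e-02,  4.40561422e-02,  1.80157290e-04]), 'position': array([0.22564932, 0.60901202, 0.23247162]), 'tool_rot': array([-5.54287400e-01, -3.09205107e+00,  2.93082864e-03]), 'ft_force': array([-0.87166024, -0.46470183, -0.74363132]), 'torque': array([0.02302794, 0.04941014, 0.06704296]), 'grip_width': 1.0018164037167165}
scene {'fx': 555.4109642994374, 'fy': 555.4109642994374, 'cx': 319.3711602895221, 'cy': 246.50902158349396, 'rvec': array([ 1.9989589 ,  1.15888557, -0.56928582]), 'tvec': array([-0.30574035, -0.21124754,  1.94311971])}
top {'fx': 588.2893483022124, 'fy': 588.2893483022124, 'cx': 322.61147379018746, 'cy': 249.56149277982402, 'rvec': array([ 2.16364086, -2.17771331,  0.096334  ]), 'tvec': array([0.01971444, 0.60454988, 1.24533984])}
wrist {'fx': 371.64829954431775, 'fy': 371.64829954431775, 'cx': 314.7269771656769, 'cy': 240.24310605608298, 'rvec': array([-2.36426996, -1.64631007, -0.25083241]), 'tvec': array([-0.64984916, -0.03715086,  0.39033583])}
```

View pics/scene0.png

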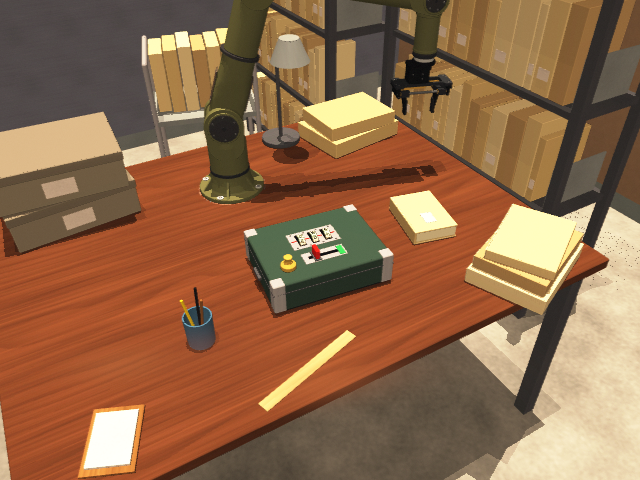

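View pics/top0.png

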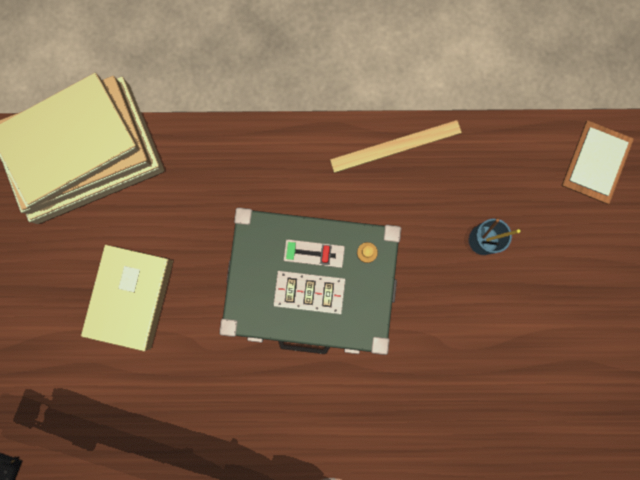

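View pics/wrist0.png

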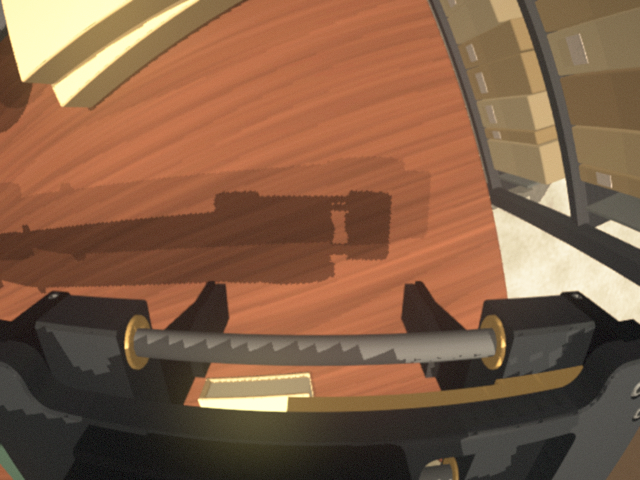

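```bash
cat > h.py <<'E'
import numpy as np,cv2
from scipy.spatial.transform import Rotation as R
from bench import ctrl
def ray(cal,uv,fish=False):
    uv=np.atleast_2d(np.array(uv,float))
    x=(uv[:,0]-cal['cx'])/cal['fx'];y=(uv[:,1]-cal['cy'])/cal['fy']
    if fish:
        th=np.hypot(x,y);k=np.where(th>1e-9,np.sin(th)/np.maximum(th,1e-9),1)
        d=np.c_[x*k,y*k,np.cos(th)]
    else: d=np.c_[x,y,np.ones_like(x)]
    Rm=R.from_rotvec(cal['rvec']).as_matrix()
    return -Rm.T@np.array(cal['tvec']), d@Rm
def onz(cal,uv,z,fish=False):
    o,d=ray(cal,uv,fish); return o+d*((z-o[2])/d[:,2])[:,None]
def proj(cal,P,fish=False):
    P=np.atleast_2d(P);c=P@R.from_rotvec(cal['rvec']).as_matrix().T+np.array(cal['tvec'])
    if fish:
        r=np.hypot(c[:,0],c[:,1]);th=np.arctan2(r,c[:,2]);k=th/np.maximum(r,1e-9)
        return np.c_[cal['cx']+cal['fx']*k*c[:,0],cal['cy']+cal['fy']*k*c[:,1]]
    return np.c_[cal['cx']+cal['fx']*c[:,0]/c[:,2],cal['cy']+cal['fy']*c[:,1]/c[:,2]]
def tri(c1,u1,c2,u2,f1=False,f2=False):
    o1,d1=ray(c1,u1,f1);o2,d2=ray(c2,u2,f2);out=[]
    for a,b in zip(d1,d2):
        t=np.linalg.lstsq(np.c_[a,-b],o2-o1,rcond=None)[0]
        p,q=o1+a*t[0],o2+b*t[1];out.append(np.r_[(p+q)/2,np.linalg.norm(p-q)])
    return np.array(out)
E
python3 - <<'E'
import cv2
a=cv2.imread('pics/top0.png')[200:360,210:410];cv2.imwrite('pics/topz.png',cv2.resize(a,None,fx=4,fy=3.75*4/3.75,interpolation=cv2.INTER_CUBIC)[:600])
a=cv2.imread('pics/scene0.png')[195:315,235:400];cv2.imwrite('pics/scenez.png',cv2.resize(a,None,fx=4.8,fy=4.8,interpolation=cv2.INTER_CUBIC))
E
```

```text
(no output)
```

View pics/topz.png

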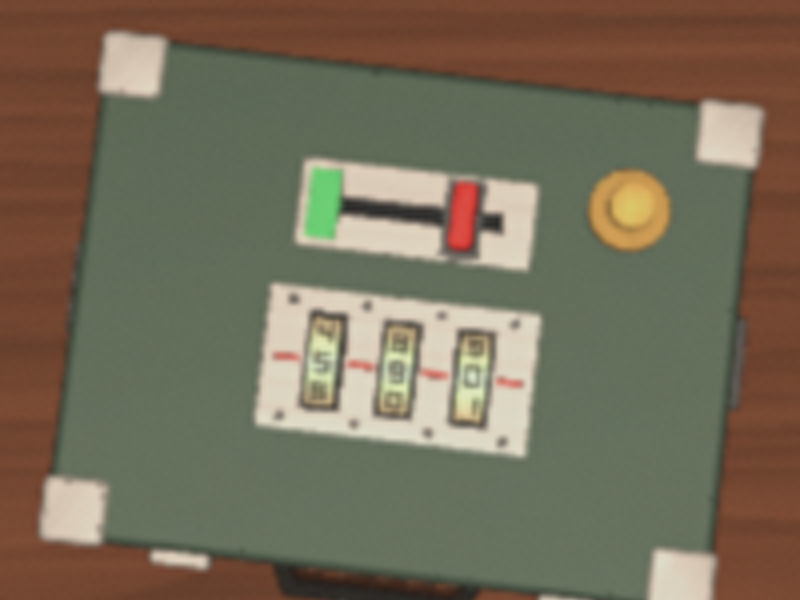

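View pics/scenez.png

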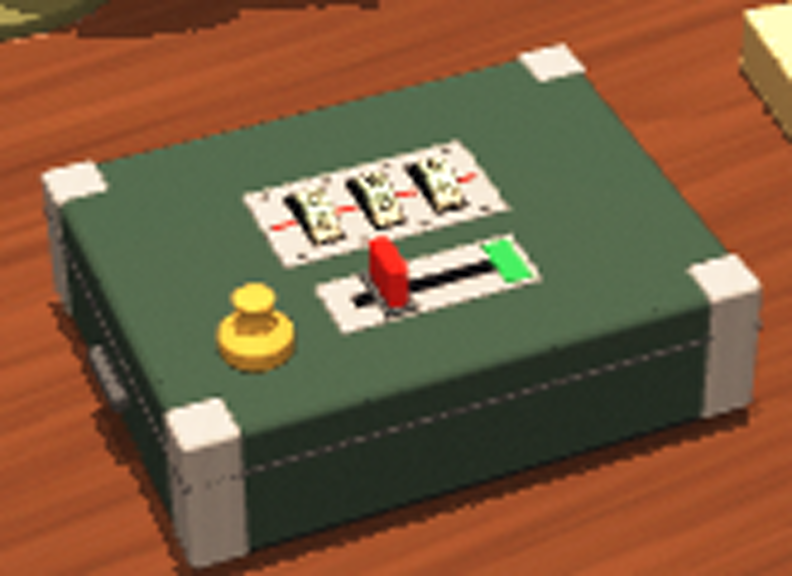

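Run:
```python
from h import *
ct=ctrl.calibration('top');cs=ctrl.calibration('scene')
T=np.array([(103,33),(764,103),(40,543),(713,602)])/4+[209.6,199.6] # FL FR NL NR
S=np.array([(760,288),(180,455),(565,46),(42,178)])/4.8+[234.6,194.6]
print(tri(ct,T,cs,S))
for z in(.09,.1): 
  P=onz(ct,T,z)[:,:2];print(z,P.mean(0),np.linalg.norm(P[0]-P[1]),np.linalg.norm(P[0]-P[2]),np.linalg.norm(P[3]-P[2]),np.linalg.norm(P[3]-P[1]))
P=onz(ct,T,.098)[:,:2]
y=(P[0]-P[1]+P[2]-P[3]);print('yaw',np.degrees(np.arctan2(-y[0],y[1])))
x=(P[0]+P[1]-P[2]-P[3]);print('yaw',np.degrees(np.arctan2(x[1],x[0])))
# wheel tops and bolt on top image
W=np.array([(323,362),(398,370),(472,378)])/4+[209.6,199.6]
print(onz(ct,W,.098+.015)); print(onz(ct,np.array([[463,214]])/4+[209.6,199.6],.128))
print(R.from_rotvec(ctrl.get_state()['tool_rot']).as_matrix())
```

```text
[[ 0.68485721  0.19329612  0.09776329  0.00357972]
 [ 0.64612029 -0.14660631  0.09842586  0.00369333]
 [ 0.42552334  0.22538997  0.09651812  0.00094784]
 [ 0.39370034 -0.11537483  0.10172751  0.00250875]]
0.09 [0.53835463 0.04019291] 0.3443225061789649 0.26379282446851976 0.3430379042077228 0.25652281026401846
0.1 [0.53791272 0.03993758] 0.3414690539730121 0.2616067338023958 0.3401950976908052 0.25439696729502975
yaw -5.901004070539704
yaw -6.68994772958188
[[0.51534487 0.08067647 0.113     ]
 [0.51109833 0.04302652 0.113     ]
 [0.50685919 0.00591566 0.113     ]]
[[0.58815366 0.0098745  0.128     ]]
[[-9.37730563e-01  3.47363223e-01 -4.26643372e-04]
 [ 3.47363477e-01  9.37729578e-01 -1.36161070e-03]
 [-7.28973720e-05 -1.42502429e-03 -9.99998982e-01]]
```

Emit:
servo_tool:
  series:
    - {"travel": [-0.02,-0.02,0],"angular": [0,0,-0.08]}
    - {"travel": [-0.033,-0.031,-0.002],"angular": [0,0,-0.08]}
    - {"travel": [-0.033,-0.031,-0.002],"angular": [0,0,-0.083]}
    - {"travel": [-0.033,-0.031,-0.002]}
    - {"travel": [-0.033,-0.031,-0.002]}
  claw: 0
  squeeze: 30

```text
$.series[3]: bad value
```

```bash
cat > go.py <<'E'
import sys
from h import *
s=ctrl.get_state();M=R.from_rotvec(s['tool_rot']).as_matrix()
def rel(t): return M.T@(np.array(t)-s['position'])
def cam(): 
    c=ctrl.calibration('wrist');Rm=R.from_rotvec(c['rvec']).as_matrix()
    return -Rm.T@np.array(c['tvec']),Rm[2]
if __name__=='__main__':
    print(s['time'],s['position'],s['ft_force'],s['grip_width'],'yawy',np.degrees(np.arctan2(-M[0,1],M[1,1])),M[2])
    o,d=cam();print('cam in tool',M.T@(o-s['position']),M.T@d)
    if len(sys.argv)>3: print('rel',rel([float(a) for a in sys.argv[1:4]]))
E
python3 go.py .45 .043 .25
```

```text
0.15 [0.22570586 0.60913321 0.23272519] [0.25693082 0.25203125 0.88019119] 0.9993609562690621 yawy -20.326144150073908 [-7.28973720e-05 -1.42502429e-03 -9.99998982e-01]
cam in tool [ 0.08161925  0.00044578 -0.15030588] [-2.99176758e-01  6.93286697e-04  9.54197457e-01]
rel [-0.40698273 -0.45299294 -0.01659963]
```

Emit:
servo_tool:
  series:
    - {"travel": [-0.02,-0.02,0],"angular": [0,0,0]}
    - {"travel": [-0.033,-0.034,-0.002],"angular": [0,0,0]}
    - {"travel": [-0.033,-0.034,-0.002],"angular": [0,0,0]}
    - {"travel": [-0.033,-0.034,-0.002],"angular": [0,0,0]}
    - {"travel": [-0.033,-0.034,-0.002],"angular": [0,0,0]}
  claw: 0
  squeeze: 30

```text
time: 0.65
position: [0.3146, 0.4084, 0.2413]
tool_rot: [-0.554, -3.092, 0.0]
ft_force: [1.0, -0.2, 0.0]
grip_width: 0.632
```

Emit:
servo_tool:
  series:
    - {"travel": [-0.033,-0.034,-0.002],"angular": [0,0,0]}
    - {"travel": [-0.033,-0.034,-0.002],"angular": [0,0,0]}
    - {"travel": [-0.033,-0.034,-0.002],"angular": [0,0,0]}
    - {"travel": [-0.033,-0.034,-0.002],"angular": [0,0,0]}
    - {"travel": [-0.02,-0.02,0],"angular": [0,0,0]}

```text
time: 1.15
position: [0.4039, 0.2074, 0.2499]
tool_rot: [0.561, 3.09, 0.0]
ft_force: [0.6, 0.1, 0.1]
grip_width: 0.17
```

```bash
python3 go.py .43 .043 .24
```

```text
1.15 [0.40390395 0.20738399 0.24989424] [0.56046519 0.05480472 0.12468095] 0.17047033698115002 yawy -20.57482699339009 [-8.32087448e-04  2.33048552e-04 -9.99999627e-01]
cam in tool [ 0.08165059  0.00046453 -0.15031853] [-2.99128400e-01  7.41964414e-04  9.54212581e-01]
rel [-0.08219278 -0.14472995  0.0099289 ]
```

Emit:
servo_tool:
  series:
    - {"travel": [-0.025,-0.035,0],"angular": [0,0,0]}
    - {"travel": [-0.025,-0.035,0],"angular": [0,0,0]}
    - {"travel": [-0.025,-0.035,0.005],"angular": [0,0,-0.08]}
    - {"travel": [-0.025,-0.033,0.005],"angular": [0,0,-0.08]}
    - {"travel": [0,0,0],"angular": [0,0,-0.085]}

```text
time: 1.65
position: [0.4524, 0.0419, 0.2392]
tool_rot: [0.182, 3.136, -0.003]
ft_force: [-0.8, 0.8, -0.0]
grip_width: 0.006
```

```bash
python3 - <<'E'
from h import *
cv2.imwrite('pics/w1.png',ctrl.get_image('wrist')[:,:,::-1])
E
python3 go.py .513 .043 .16
```

```text
1.7 [0.45173049 0.04508965 0.23925403] [-0.03051053  0.57179964  0.28171329] 0.002609471900486802 yawy -6.2687509174966065 [ 4.01390830e-04 -1.27304122e-04 -9.99999911e-01]
cam in tool [ 0.0815256   0.00019435 -0.15032018] [-2.99347300e-01  6.72226271e-04  9.54143984e-01]
rel [-0.06116314  0.00462309  0.0792289 ]
```

View pics/w1.png

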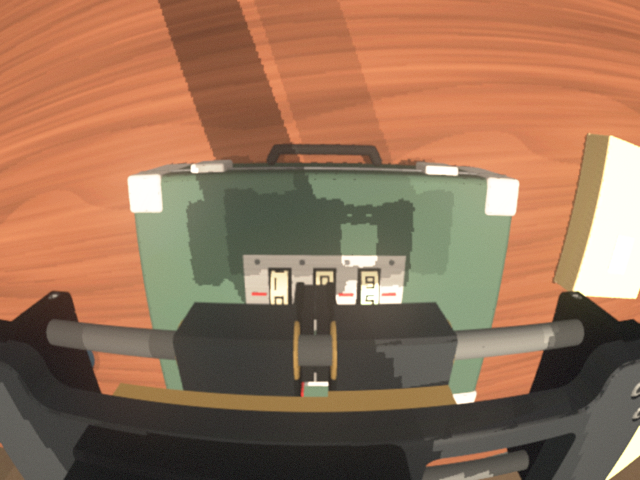

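```bash
cat > look.py <<'E'
import sys
from h import *
C=np.array([.538,.040]);yaw=np.radians(-6.4)
def view(cam,out,z=.111,xr=(-60,15),yr=(-65,65),sc=6):
    img=ctrl.get_image(cam)[:,:,::-1];cal=ctrl.calibration(cam)
    xs=np.arange(xr[1],xr[0],-1/sc)/1000;ys=np.arange(yr[1],yr[0],-1/sc)/1000
    Y,X=np.meshgrid(ys,xs);c,s=np.cos(yaw),np.sin(yaw)
    P=np.c_[(C[0]+c*X-s*Y).ravel(),(C[1]+s*X+c*Y).ravel(),np.full(X.size,z)]
    uv=proj(cal,P,cam=='wrist').reshape(X.shape+(2,)).astype(np.float32)
    o=cv2.remap(np.ascontiguousarray(img),uv[...,0],uv[...,1],cv2.INTER_CUBIC)
    cv2.imwrite(out,o);return o
if __name__=='__main__': view(sys.argv[1],sys.argv[2])
E
python3 look.py wrist pics/w2.png; python3 look.py top pics/t2.png
```

```text
(no output)
```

View pics/w2.png

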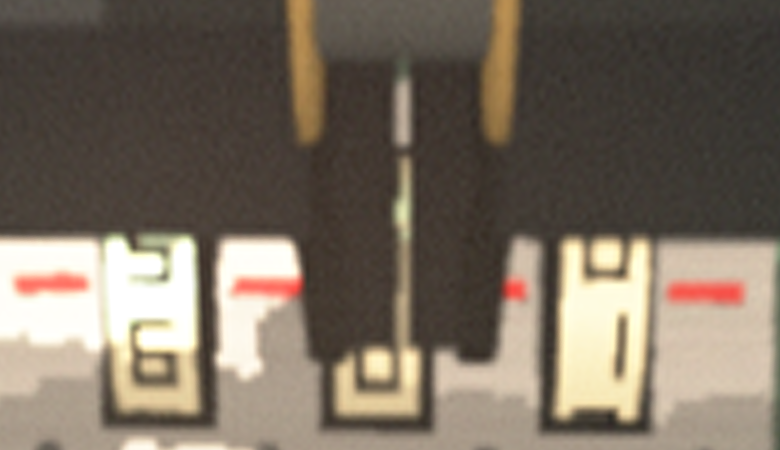

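View pics/t2.png

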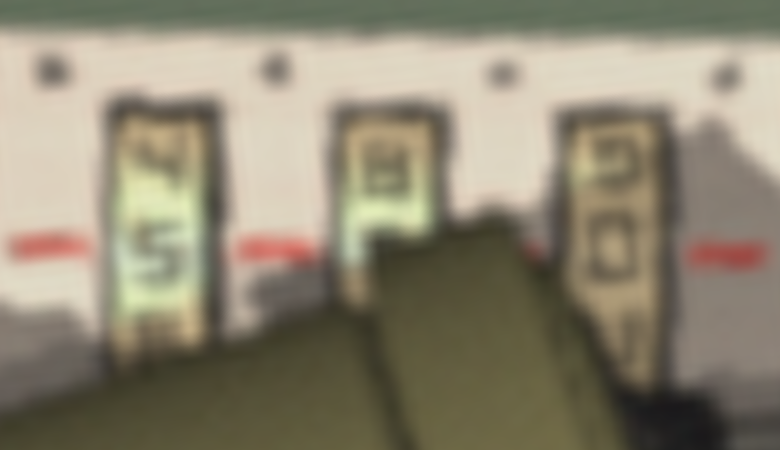

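Emit:
servo_tool:
  series:
    - {"travel": [-0.025,0.001,0.018],"angular": [0,0,0]}
    - {"travel": [-0.03,0.001,0.02],"angular": [0,0,0]}
    - {"travel": [-0.03,0.001,0.02],"angular": [0,0,0]}
    - {"travel": [-0.026,0.001,0.02],"angular": [0,0,0]}
    - {"travel": [-0.015,0,0.011],"angular": [0,0,0]}

```text
time: 2.3
position: [0.5777, 0.0402, 0.1482]
tool_rot: [-0.171, -3.135, 0.001]
ft_force: [0.0, 0.5, -0.4]
grip_width: 0.01
```

```bash
python3 - <<'E'
from h import *
from look import view
import look
cal=ctrl.calibration('wrist')
view('wrist','pics/w3.png',z=.113)
cv2.imwrite('pics/w3raw.png',ctrl.get_image('wrist')[:,:,::-1])
E
python3 go.py .513 .043 .16
```

```text
2.4 [0.57698956 0.03965411 0.1480517 ] [-0.31818704 -0.00959825  0.28199409] 0.0038342258855576187 yawy -6.281400923702798 [ 0.00336979 -0.00216925 -0.99999197]
cam in tool [ 0.08153713  0.00022837 -0.15031976] [-2.99334852e-01  6.95131936e-04  9.54147873e-01]
rel [ 0.06401135 -0.00370131 -0.01172466]
```

View pics/w3.png

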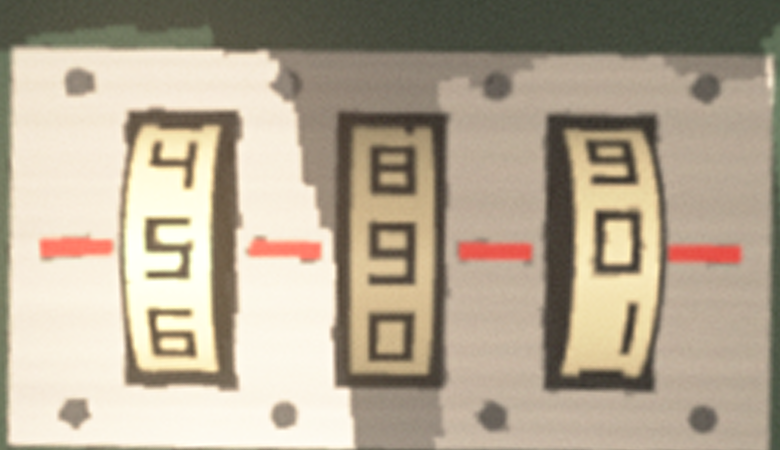

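View pics/w3raw.png

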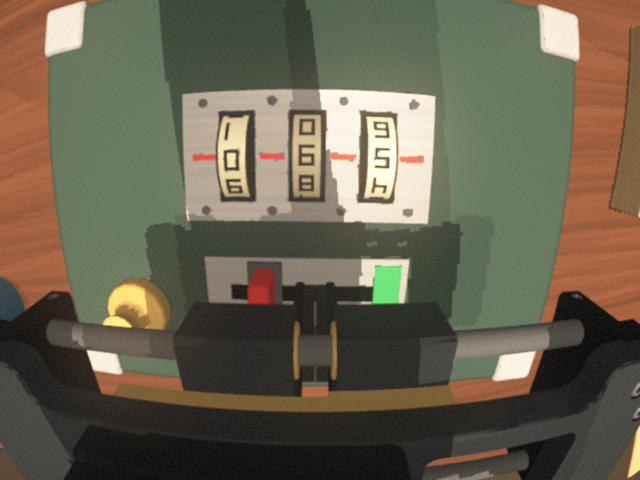

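```bash
cat > ang.py <<'E'
from h import *
import look
def angles(cal,items,z=.113,sc=6,xr=15,yr=65,lid=.098,xw=-.0253,fish=True):
    c,s=np.cos(look.yaw),np.sin(look.yaw);Rm=np.array([[c,-s],[s,c]])
    o=-R.from_rotvec(cal['rvec']).as_matrix().T@np.array(cal['tvec'])
    oc=np.r_[Rm.T@(o[:2]-look.C),o[2]]
    for n,row,col in items:
        p=np.array([(xr-row/sc)/1000,(yr-col/sc)/1000,z]);d=p-oc;d/=np.hypot(d[0],d[2])
        e=oc-[xw,0,lid-.010];b=d[0]*e[0]+d[2]*e[2];cc=e[0]**2+e[2]**2-.025**2
        t=-b-np.sqrt(b*b-cc);h=e+t*d;phi=np.arctan2(h[0],h[2])
        print(n,'phi %.3f joint %.3f number %.2f'%(phi,n*.6283+phi,n+phi/.6283),'y',round(h[1]*1e3,1))
E
python3 - <<'E'
from ang import *
cal=ctrl.calibration('wrist')
angles(cal,[(4,171,170),(5,250,167),(6,333,172),(8,171,392),(9,253,394),(10,336,390),(-1,164,612),(0,242,617),(1,329,630)])
E
```

```text
4 phi 0.514 joint 3.028 number 4.82 y 37.2
5 phi -0.055 joint 3.087 number 4.91 y 37.2
6 phi -0.651 joint 3.119 number 4.96 y 37.2
8 phi 0.514 joint 5.541 number 8.82 y -0.4
9 phi -0.075 joint 5.580 number 8.88 y -0.7
10 phi -0.677 joint 5.606 number 8.92 y -0.1
-1 phi 0.576 joint -0.052 number -0.08 y -37.9
0 phi -0.001 joint -0.001 number -0.00 y -37.8
1 phi -0.617 joint 0.011 number 0.02 y -41.1
```

Emit:
servo_tool:
  series:
    - {"travel": [0.02,0.012,0],"angular": [0,0,0]}
    - {"travel": [0.02,0.012,0.005],"angular": [0,0,0]}
    - {"travel": [0.018,0.009,0.006],"angular": [0,0,0]}
    - {"travel": [0,0,0.004],"angular": [0,0,0]}
    - {"travel": [0,0,0],"angular": [0,0,0]}

```text
time: 2.9
position: [0.5227, 0.0785, 0.1359]
tool_rot: [0.17, 3.137, 0.001]
ft_force: [0.8, -0.3, 0.6]
grip_width: 0.003
```

```bash
python3 go.py .523 .0793 .124
```

```text
2.9 [0.52265257 0.07845656 0.1358556 ] [ 0.76090701 -0.3211466   0.60421571] 0.0028175674820537042 yawy -6.208000045043338 [-2.55139486e-04  7.52543690e-04 -9.99999684e-01]
cam in tool [ 0.08153592  0.00019642 -0.15032699] [-2.99330955e-01  7.03990263e-04  9.54149089e-01]
rel [-0.00025116  0.00086714  0.01185632]
```

Emit:
servo_tool:
  series:
    - {"travel": [0,0.001,0.003],"angular": [0,0,0]}
    - {"travel": [0,0,0.002],"angular": [0,0,0]}
    - {"travel": [0,0,0.001],"angular": [0,0,0]}
    - {"travel": [0,0,0.0],"angular": [0,0,0]}

```text
time: 3.3
position: [0.5234, 0.0782, 0.1293]
tool_rot: [-0.174, -3.137, 0.001]
ft_force: [-0.4, 0.6, -0.5]
grip_width: 0.01
```

Emit:
servo_tool:
  series:
    - {"travel": [0,0,0.001],"angular": [0,0,0]}
    - {"travel": [0,0,0.001],"angular": [0,0,0]}
    - {"travel": [0,0,0.0],"angular": [0,0,0]}

```text
time: 3.6
position: [0.5232, 0.0785, 0.1274]
tool_rot: [-0.172, -3.137, 0.0]
ft_force: [-0.9, 0.6, -0.3]
grip_width: 0.005
```

Emit:
servo_tool:
  series:
    - {"travel": [0,0,0.001],"angular": [0,0,0]}
    - {"travel": [0,0,0.001],"angular": [0,0,0]}
    - {"travel": [0,0,0.0],"angular": [0,0,0]}

```text
time: 3.9
position: [0.5231, 0.0786, 0.1254]
tool_rot: [-0.172, -3.137, 0.0]
ft_force: [0.6, 0.2, -0.2]
grip_width: 0.004
```

Emit:
servo_tool:
  series:
    - {"travel": [0,0,0.001],"angular": [0,0,0]}
    - {"travel": [0,0,0.0],"angular": [0,0,0]}

```text
time: 4.1
position: [0.5232, 0.0786, 0.1245]
tool_rot: [-0.172, -3.137, -0.0]
ft_force: [-0.0, 0.0, -0.5]
grip_width: 0.005
```

Emit:
servo_tool:
  series:
    - {"travel": [0,0,0.001],"angular": [0,0,0]}
    - {"travel": [0,0,0.0],"angular": [0,0,0]}

```text
time: 4.3
position: [0.5233, 0.0786, 0.1242]
tool_rot: [0.172, 3.137, 0.001]
ft_force: [-1.9, -0.4, 4.4]
grip_width: 0.005
```

Emit:
servo_tool:
  series:
    - {"travel": [0,0,0.0007],"angular": [0,0,0]}
    - {"travel": [0,0,0.0],"angular": [0,0,0]}

```text
time: 4.5
position: [0.5235, 0.0786, 0.1241]
tool_rot: [0.172, 3.136, 0.001]
ft_force: [-2.6, -0.0, 8.1]
grip_width: 0.008
```

Emit:
servo_tool:
  series:
    - {"travel": [0.002,0,0.0],"angular": [0,0,0]}
    - {"travel": [0.002,0,0.0],"angular": [0,0,0]}
    - {"travel": [0.001,0,0.0],"angular": [0,0,0]}

```text
time: 4.8
position: [0.5201, 0.0791, 0.1242]
tool_rot: [0.172, 3.132, 0.001]
ft_force: [2.7, -0.9, 5.5]
grip_width: 0.001
```

Emit:
servo_tool:
  series:
    - {"travel": [0.002,0,0.0004],"angular": [0,0,0]}
    - {"travel": [0.002,0,0.0],"angular": [0,0,0]}
    - {"travel": [0.002,0,0.0],"angular": [0,0,0]}
    - {"travel": [0.0,0,0.0],"angular": [0,0,0]}

```text
time: 5.2
position: [0.5142, 0.0799, 0.1241]
tool_rot: [0.172, 3.132, 0.002]
ft_force: [2.1, -1.7, 7.1]
grip_width: 0.006
```

Emit:
servo_tool:
  series:
    - {"travel": [0.002,0,0.0001],"angular": [0,0,0]}
    - {"travel": [0.002,0,0.0],"angular": [0,0,0]}
    - {"travel": [0.0,0,0.0],"angular": [0,0,0]}
    - {"travel": [0,0,-0.004],"angular": [0,0,0]}
    - {"travel": [0,0,-0.01],"angular": [0,0,0]}

```text
time: 5.7
position: [0.5065, 0.0801, 0.1353]
tool_rot: [-0.172, -3.133, 0.002]
ft_force: [-0.1, -0.9, 0.1]
grip_width: 0.006
```

Emit:
servo_tool:
  series:
    - {"travel": [-0.02,-0.012,-0.006],"angular": [0,0,0]}
    - {"travel": [-0.025,-0.012,0],"angular": [0,0,0]}
    - {"travel": [-0.025,-0.01,0],"angular": [0,0,0]}
    - {"travel": [0,0,0],"angular": [0,0,0]}

```text
time: 6.1
position: [0.5758, 0.0363, 0.1424]
tool_rot: [0.177, 3.136, -0.004]
ft_force: [-0.1, -1.4, -0.1]
grip_width: 0.007
```

```bash
python3 - <<'E'
from h import *
from look import view
view('wrist','pics/w4.png',z=.113)
E
python3 go.py .513 .043 .16
```

```text
6.15 [0.57424289 0.0376654  0.142016  ] [ 0.20541257  0.90760999 -0.19871682] 0.0021727569443596617 yawy -6.412167784684134 [ 0.00133119 -0.00133076 -0.99999823]
cam in tool [ 0.08155452  0.00018804 -0.15030857] [-2.99281376e-01  6.70409861e-04  9.54164665e-01]
rel [ 0.06147942 -0.00156231 -0.01790011]
```

View pics/w4.png

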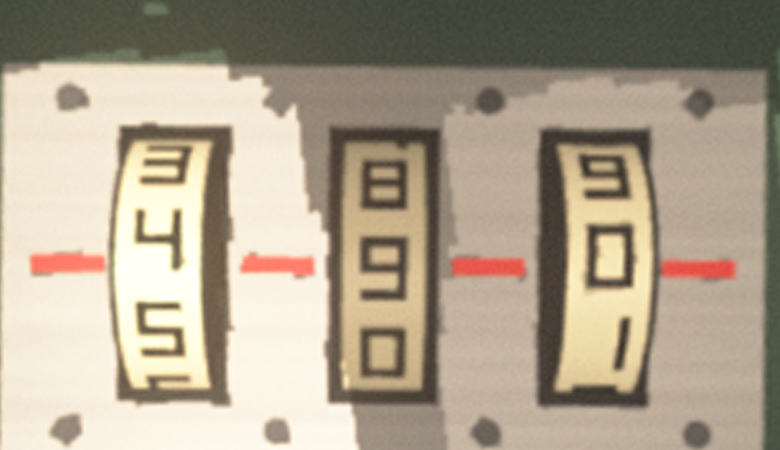

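```bash
cat >> look.py <<'E'
def measure(out,z=.113,lid=.0984):
    """rectified picture; red line row -> wheel x; """
    import ang
    ctrl.get_image('wrist')
    cal=ctrl.calibration('wrist');o=view('wrist',out,z=z)
    h=cv2.cvtColor(o,cv2.COLOR_BGR2HSV)
    m=((h[...,1]>120)&((h[...,0]<8)|(h[...,0]>172))&(h[...,2]>120)).astype(np.uint8)
    n,l,st,ce=cv2.connectedComponentsWithStats(m)
    c,s=np.cos(yaw),np.sin(yaw);Rm=np.array([[c,-s],[s,c]])
    oo=-R.from_rotvec(cal['rvec']).as_matrix().T@np.array(cal['tvec'])
    oc=np.r_[Rm.T@(oo[:2]-C),oo[2]]
    for i in range(1,n):
        if st[i,4]>300:
            p=np.array([(15-ce[i,1]/6)/1000,(65-ce[i,0]/6)/1000,z]);d=p-oc;q=oc+d*(lid-oc[2])/d[2]
            print('line',ce[i].round(1),'case x,y mm',(q[:2]*1e3).round(1))
    return cal,o
E
python3 - <<'E'
from look import *
measure('pics/w5.png')
E
```

```text
line [ 68.1 255.3] case x,y mm [-26.1  57.8]
line [280.1 257.5] case x,y mm [-26.5  19.6]
line [490.2 259.2] case x,y mm [-26.8 -18.3]
line [701.1 261.5] case x,y mm [-27.2 -56.3]
```

View pics/w5.png

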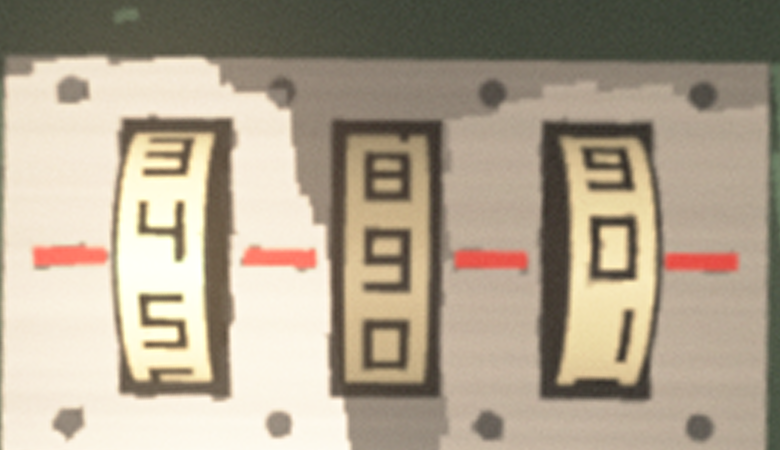

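```bash
python3 - <<'E'
from ang import *
cal=ctrl.calibration('wrist')
angles(cal,[(3,157,167),(4,231,162),(5,322,162)],lid=.0984,xw=-.0263)
angles(cal,[(8,177,387),(9,258,387),(10,345,385)],lid=.0984,xw=-.0266)
angles(cal,[(-1,170,610),(0,247,613),(1,336,622)],lid=.0984,xw=-.0270)
E
python3 go.py .5175 .0800 .135
```

```text
3 phi 0.706 joint 2.591 number 4.12 y 38.2
4 phi 0.111 joint 2.624 number 4.18 y 38.0
5 phi -0.512 joint 2.630 number 4.19 y 38.5
8 phi 0.530 joint 5.556 number 8.84 y 0.5
9 phi -0.057 joint 5.597 number 8.91 y 0.5
10 phi -0.684 joint 5.599 number 8.91 y 0.8
-1 phi 0.616 joint -0.013 number -0.02 y -37.6
0 phi 0.032 joint 0.032 number 0.05 y -37.1
1 phi -0.589 joint 0.039 number 0.06 y -39.6
6.25 [0.57304381 0.03932176 0.14183983] [4.55385283e-01 1.39898798e+00 4.11549007e-04] 0.005341264832733212 yawy -6.271311261373058 [ 2.26065315e-03 -1.01984947e-05 -9.99997445e-01]
cam in tool [ 0.0815437   0.00018135 -0.15033089] [-2.99331822e-01  6.91172158e-04  9.54148826e-01]
rel [0.05963936 0.03436746 0.00697432]
```

Emit:
servo_tool:
  series:
    - {"travel": [0.02,0.012,0],"angular": [0,0,0.011]}
    - {"travel": [0.02,0.012,0.003],"angular": [0,0,0]}
    - {"travel": [0.0185,0.0105,0.006],"angular": [0,0,0]}
    - {"travel": [0,0,0.004],"angular": [0,0,0]}
    - {"travel": [0,0,0],"angular": [0,0,0]}

```text
time: 6.75
position: [0.5191, 0.0806, 0.129]
tool_rot: [-0.186, -3.135, -0.001]
ft_force: [0.1, 0.1, -0.2]
grip_width: 0.005
```

Emit:
servo_tool:
  series:
    - {"travel": [0,0,0.001],"angular": [0,0,0]}
    - {"travel": [0,0,0.0],"angular": [0,0,0]}

```text
time: 6.95
position: [0.5207, 0.0792, 0.1286]
tool_rot: [0.191, 3.135, -0.0]
ft_force: [-0.9, 0.6, -0.8]
grip_width: 0.007
```

Emit:
servo_tool:
  series:
    - {"travel": [0,0,0.002],"angular": [0,0,0]}
    - {"travel": [0,0,0.001],"angular": [0,0,0]}
    - {"travel": [0,0,0.001],"angular": [0,0,0]}
    - {"travel": [0,0,0.0],"angular": [0,0,0]}

```text
time: 7.35
position: [0.5202, 0.0797, 0.1243]
tool_rot: [0.19, 3.136, -0.0]
ft_force: [-0.5, -0.6, 0.1]
grip_width: 0.007
```

Emit:
servo_tool:
  series:
    - {"travel": [0,0,0.001],"angular": [0,0,0]}
    - {"travel": [0,0,0.0],"angular": [0,0,0]}

```text
time: 7.55
position: [0.5203, 0.0797, 0.1242]
tool_rot: [0.19, 3.136, 0.0]
ft_force: [-2.0, -1.3, 6.1]
grip_width: 0.008
```

Emit:
servo_tool:
  series:
    - {"travel": [0.001,0,0.0004],"angular": [0,0,0]}
    - {"travel": [0.0015,0,0.0],"angular": [0,0,0]}
    - {"travel": [0.0015,0,0.0],"angular": [0,0,0]}
    - {"travel": [0,0,0],"angular": [0,0,0]}

```text
time: 7.95
position: [0.5177, 0.0803, 0.1242]
tool_rot: [0.19, 3.132, 0.001]
ft_force: [2.4, -0.4, 5.4]
grip_width: 0.008
```

Emit:
servo_tool:
  series:
    - {"travel": [0.0008,0,0.0003],"angular": [0,0,0]}
    - {"travel": [0,0,0.0],"angular": [0,0,0]}
    - {"travel": [0,0,-0.004],"angular": [0,0,0]}
    - {"travel": [0,0,-0.01],"angular": [0,0,0]}

```text
time: 8.35
position: [0.5135, 0.0805, 0.1356]
tool_rot: [-0.189, -3.132, 0.002]
ft_force: [-0.2, 0.5, 0.2]
grip_width: 0.001
```

Emit:
servo_tool:
  series:
    - {"travel": [-0.02,-0.012,-0.004],"angular": [0,0,0]}
    - {"travel": [-0.02,-0.012,0],"angular": [0,0,0]}
    - {"travel": [-0.016,-0.01,0],"angular": [0,0,0]}
    - {"travel": [0,0,0],"angular": [0,0,0]}
    - {"travel": [0,0,0],"angular": [0,0,0]}

```text
time: 8.85
position: [0.5659, 0.0402, 0.1403]
tool_rot: [-0.19, -3.134, -0.0]
ft_force: [0.4, -0.1, -0.8]
grip_width: 0.004
```

```bash
sed -i 's/radians(-6.4)/radians(-6.95)/' look.py
python3 - <<'E'
from look import *
measure('pics/w6.png')
E
python3 go.py .5175 .0800 .135
```

```text
line [ 71.5 259.5] case x,y mm [-26.1  57.1]
line [284.1 259.7] case x,y mm [-26.2  18.8]
line [492.7 259.7] case x,y mm [-26.2 -18.9]
line [703.3 259.9] case x,y mm [-26.2 -56.9]
8.95 [0.56575696 0.04104338 0.14036245] [-0.15194151  0.47963576 -0.89130709] -0.00010038264627267539 yawy -6.856624871215717 [ 1.65400950e-03  5.47113633e-04 -9.99998482e-01]
cam in tool [ 0.08154707  0.00021856 -0.15032141] [-2.99316875e-01  7.27604554e-04  9.54153488e-01]
rel [0.0525537  0.03291389 0.00546739]
```

View pics/w6.png

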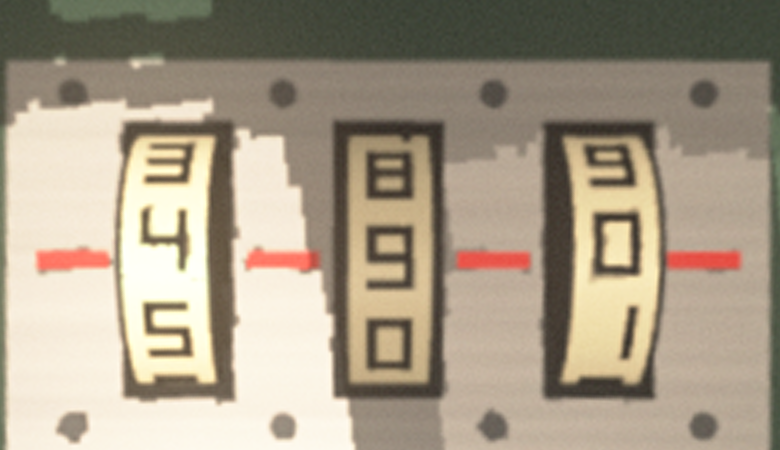

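```bash
cat > num.py <<'E'
from ang import *
def comps(f):
    o=cv2.imread(f);g=cv2.cvtColor(o,cv2.COLOR_BGR2GRAY)
    for name,(a,b) in dict(A=(120,216),B=(346,434),C=(560,664)).items():
        s=g[100:410,a:b].astype(np.float32); t=cv2.blur(s,(41,41))
        m=(s<0.72*t).astype(np.uint8)
        n,l,st,ce=cv2.connectedComponentsWithStats(m)
        for i in range(1,n):
            x,y,w,h,ar=st[i]
            if ar>80 and h>25 and w<70 and h<80: print(name,'rows',y+100,y+h+99,'mid',y+h/2+99.5,'cols',x+a,x+w+a,)
E
python3 - <<'E'
from num import *
comps('pics/w6.png')
cal=ctrl.calibration('wrist')
angles(cal,[(3,165,167),(4,240,162),(5,329,167)],lid=.0984,xw=-.0262)
angles(cal,[(8,175,387),(9,257,387),(10,344,385)],lid=.0984,xw=-.0262)
angles(cal,[(-1,164,610),(0,243,613),(1,334,622)],lid=.0984,xw=-.0262)
E
```

```text
A rows 145 182 mid 163.5 cols 145 193
A rows 208 269 mid 238.5 cols 142 187
A rows 303 355 mid 329.0 cols 144 192
B rows 153 197 mid 175.0 cols 367 413
B rows 226 288 mid 257.0 cols 367 413
B rows 319 368 mid 343.5 cols 367 412
C rows 147 186 mid 166.5 cols 591 635
C rows 212 274 mid 243.0 cols 593 641
C rows 306 358 mid 332.0 cols 621 637
3 phi 0.630 joint 2.515 number 4.00 y 38.0
4 phi 0.046 joint 2.559 number 4.07 y 37.9
5 phi -0.564 joint 2.578 number 4.10 y 37.8
8 phi 0.534 joint 5.560 number 8.85 y 0.4
9 phi -0.067 joint 5.587 number 8.89 y 0.5
10 phi -0.684 joint 5.599 number 8.91 y 0.7
-1 phi 0.640 joint 0.012 number 0.02 y -37.7
0 phi 0.026 joint 0.026 number 0.04 y -37.1
1 phi -0.603 joint 0.026 number 0.04 y -39.6
```

Emit:
servo_tool:
  series:
    - {"travel": [0.018,-0.002,0],"angular": [0,0,0]}
    - {"travel": [0.018,-0.002,0.003],"angular": [0,0,0]}
    - {"travel": [0.012,0,0.006],"angular": [0,0,0]}
    - {"travel": [0,0,0.003],"angular": [0,0,0]}
    - {"travel": [0,0,0],"angular": [0,0,0]}

```text
time: 9.45
position: [0.5183, 0.0426, 0.1285]
tool_rot: [-0.187, -3.136, -0.001]
ft_force: [-0.6, -0.3, 0.3]
grip_width: 0.007
```

Emit:
servo_tool:
  series:
    - {"travel": [0,0,0],"angular": [0,0,0]}
    - {"travel": [0,0,0],"angular": [0,0,0]}

```text
time: 9.65
position: [0.5194, 0.0418, 0.129]
tool_rot: [0.19, 3.135, -0.0]
ft_force: [-0.2, -0.5, 0.2]
grip_width: 0.005
```

Emit:
servo_tool:
  series:
    - {"travel": [0.001,0.001,0.002],"angular": [0,0,0]}
    - {"travel": [0,0,0.001],"angular": [0,0,0]}
    - {"travel": [0,0,0.001],"angular": [0,0,0]}
    - {"travel": [0,0,0.0],"angular": [0,0,0]}

```text
time: 10.05
position: [0.5178, 0.0428, 0.1244]
tool_rot: [-0.19, -3.136, 0.0]
ft_force: [1.2, 0.4, 0.2]
grip_width: 0.004
```

Emit:
servo_tool:
  series:
    - {"travel": [0,0,0.001],"angular": [0,0,0]}
    - {"travel": [0,0,0.0],"angular": [0,0,0]}

```text
time: 10.25
position: [0.5179, 0.0429, 0.1242]
tool_rot: [0.19, 3.136, 0.0]
ft_force: [-0.9, -0.8, 5.1]
grip_width: 0.003
```

Emit:
servo_tool:
  series:
    - {"travel": [0.001,0,0.0006],"angular": [0,0,0]}
    - {"travel": [0.002,0,0.0002],"angular": [0,0,0]}
    - {"travel": [0.002,0,0.0002],"angular": [0,0,0]}
    - {"travel": [0.002,0,0],"angular": [0,0,0]}

```text
time: 10.65
position: [0.5132, 0.0435, 0.1242]
tool_rot: [0.19, 3.13, 0.001]
ft_force: [2.6, -1.9, 6.2]
grip_width: 0.003
```

Emit:
servo_tool:
  series:
    - {"travel": [0.002,0,0],"angular": [0,0,0]}
    - {"travel": [0.002,0,0.0002],"angular": [0,0,0]}
    - {"travel": [0.002,0,0],"angular": [0,0,0]}
    - {"travel": [0,0,0],"angular": [0,0,0]}

```text
time: 11.05
position: [0.5071, 0.0443, 0.1241]
tool_rot: [0.19, 3.131, 0.001]
ft_force: [2.4, -1.6, 7.0]
grip_width: 0.005
```

Emit:
servo_tool:
  series:
    - {"travel": [0.002,0,0],"angular": [0,0,0]}
    - {"travel": [0,0,0.0],"angular": [0,0,0]}
    - {"travel": [0,0,-0.005],"angular": [0,0,0]}
    - {"travel": [-0.005,0,-0.001],"angular": [0,0,0]}
    - {"travel": [-0.01,0,0],"angular": [0,0,0]}

```text
time: 11.55
position: [0.5174, 0.0432, 0.1282]
tool_rot: [-0.188, -3.135, -0.001]
ft_force: [0.9, 0.6, 0.2]
grip_width: -0.001
```

Emit:
servo_tool:
  series:
    - {"travel": [0,0,0.0],"angular": [0,0,0]}
    - {"travel": [0,0,0.001],"angular": [0,0,0]}
    - {"travel": [0,0,0.001],"angular": [0,0,0]}
    - {"travel": [0,0,0],"angular": [0,0,0]}

```text
time: 11.95
position: [0.5174, 0.0429, 0.126]
tool_rot: [-0.19, -3.135, 0.0]
ft_force: [-0.0, 0.4, 0.1]
grip_width: 0.007
```

Emit:
servo_tool:
  series:
    - {"travel": [0,0,0.0015],"angular": [0,0,0]}
    - {"travel": [0,0,0.001],"angular": [0,0,0]}
    - {"travel": [0,0,0],"angular": [0,0,0]}

```text
time: 12.25
position: [0.5178, 0.0429, 0.1242]
tool_rot: [-0.19, -3.136, -0.0]
ft_force: [-0.7, -1.0, 3.0]
grip_width: 0.006
```

Emit:
servo_tool:
  series:
    - {"travel": [0.001,0,0.0009],"angular": [0,0,0]}
    - {"travel": [0.002,0,0.0002],"angular": [0,0,0]}
    - {"travel": [0.002,0,0.0002],"angular": [0,0,0]}
    - {"travel": [0.002,0,0],"angular": [0,0,0]}

```text
time: 12.65
position: [0.5132, 0.0436, 0.1242]
tool_rot: [0.19, 3.13, 0.001]
ft_force: [4.1, -0.2, 6.0]
grip_width: -0.0
```

Emit:
servo_tool:
  series:
    - {"travel": [0.002,0,0],"angular": [0,0,0]}
    - {"travel": [0.002,0,0.0002],"angular": [0,0,0]}
    - {"travel": [0.002,0,0],"angular": [0,0,0]}
    - {"travel": [0,0,0],"angular": [0,0,0]}

```text
time: 13.05
position: [0.5071, 0.0444, 0.1241]
tool_rot: [0.189, 3.131, 0.001]
ft_force: [2.6, -1.0, 6.5]
grip_width: 0.007
```

Emit:
servo_tool:
  series:
    - {"travel": [0,0,-0.004],"angular": [0,0,0]}
    - {"travel": [0,0,-0.011],"angular": [0,0,0]}
    - {"travel": [-0.03,0,0],"angular": [0,0,0]}
    - {"travel": [-0.03,0,0],"angular": [0,0,0]}
    - {"travel": [0,0,0],"angular": [0,0,0]}

```text
time: 13.55
position: [0.5669, 0.0368, 0.1376]
tool_rot: [0.19, 3.134, -0.003]
ft_force: [0.4, -0.8, 0.2]
grip_width: 0.005
```

Emit:
servo_tool:
  series:
    - {"travel": [0,0,0],"angular": [0,0,0]}
    - {"travel": [0,0,0],"angular": [0,0,0]}

```text
time: 13.75
position: [0.5632, 0.0374, 0.1372]
tool_rot: [-0.189, -3.134, -0.0]
ft_force: [-0.5, 0.9, -1.1]
grip_width: 0.005
```

```bash
python3 - <<'E'
from look import *
measure('pics/w7.png')
from num import *
comps('pics/w7.png')
E
python3 go.py .5175 .0800 .135
```

```text
line [ 74.  259.3] case x,y mm [-25.9  57. ]
line [287.3 259.8] case x,y mm [-26.   18.5]
line [495.6 259.6] case x,y mm [-25.9 -19.1]
line [705.5 260. ] case x,y mm [-26. -57.]
A rows 145 181 mid 163.0 cols 147 195
A rows 208 267 mid 237.5 cols 143 188
A rows 302 355 mid 328.5 cols 145 194
B rows 177 233 mid 205.0 cols 369 415
B rows 265 325 mid 295.0 cols 369 414
C rows 147 185 mid 166.0 cols 587 637
C rows 211 274 mid 242.5 cols 594 643
C rows 305 358 mid 331.5 cols 623 638
13.85 [0.5634811  0.03753587 0.13745976] [ 0.66197638 -0.49083302 -0.59547174] 0.006060961615389237 yawy -6.8997230618181105 [ 8.89902370e-04  6.65932357e-04 -9.99999382e-01]
cam in tool [ 0.08155122  0.00020229 -0.15033117] [-2.99307515e-01  6.76608282e-04  9.54156462e-01]
rel [0.05074717 0.03663115 0.00252932]
```

View pics/w7.png

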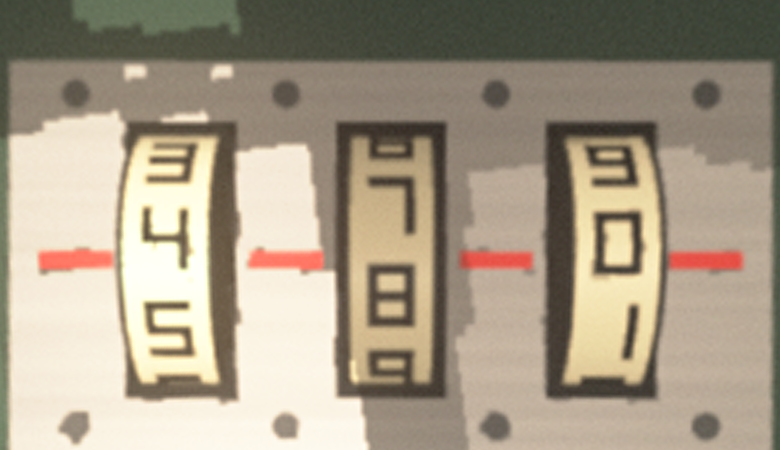

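```bash
python3 - <<'E'
from num import *
cal=ctrl.calibration('wrist')
angles(cal,[(4,237.5,162),(5,328.5,167),(7,205,392),(8,295,392)],lid=.0984,xw=-.0260)
E
python3 go.py .5175 .0427 .128
```

```text
4 phi 0.054 joint 2.567 number 4.09 y 37.9
5 phi -0.567 joint 2.575 number 4.10 y 37.9
7 phi 0.282 joint 4.680 number 7.45 y -0.3
8 phi -0.328 joint 4.699 number 7.48 y -0.3
13.85 [0.5634811  0.03753587 0.13745976] [ 0.66197638 -0.49083302 -0.59547174] 0.006060961615389237 yawy -6.8997230618181105 [ 8.89902370e-04  6.65932357e-04 -9.99999382e-01]
cam in tool [ 0.08155122  0.00020229 -0.15033117] [-2.99307515e-01  6.76608282e-04  9.54156462e-01]
rel [ 0.04626004 -0.00040337  0.00950067]
```

Emit:
servo_tool:
  series:
    - {"travel": [0.018,0,0],"angular": [0,0,0]}
    - {"travel": [0.018,0,0.003],"angular": [0,0,0]}
    - {"travel": [0.011,0.001,0.003],"angular": [0,0,0]}
    - {"travel": [0,0,0.003],"angular": [0,0,0]}
    - {"travel": [0,0,0],"angular": [0,0,0]}

```text
time: 14.35
position: [0.518, 0.0442, 0.1284]
tool_rot: [0.189, 3.136, 0.001]
ft_force: [0.8, 0.2, 0.2]
grip_width: 0.004
```

Emit:
servo_tool:
  series:
    - {"travel": [0,0,0.0],"angular": [0,0,0]}
    - {"travel": [0,0,0.001],"angular": [0,0,0]}
    - {"travel": [0,0,0],"angular": [0,0,0]}

```text
time: 14.65
position: [0.5184, 0.0437, 0.1274]
tool_rot: [0.19, 3.136, -0.001]
ft_force: [0.3, -0.9, -0.0]
grip_width: 0.006
```

Emit:
servo_tool:
  series:
    - {"travel": [0.001,0,0.002],"angular": [0,0,0]}
    - {"travel": [0,0,0.001],"angular": [0,0,0]}
    - {"travel": [0,0,0.0005],"angular": [0,0,0]}
    - {"travel": [0,0,0],"angular": [0,0,0]}

```text
time: 15.05
position: [0.5169, 0.0439, 0.1242]
tool_rot: [-0.19, -3.136, -0.0]
ft_force: [-1.8, -0.3, 2.9]
grip_width: 0.004
```

Emit:
servo_tool:
  series:
    - {"travel": [0.001,0,0.0009],"angular": [0,0,0]}
    - {"travel": [0.002,0,0.0002],"angular": [0,0,0]}
    - {"travel": [0.002,0,0.0002],"angular": [0,0,0]}
    - {"travel": [0.002,0,0],"angular": [0,0,0]}

```text
time: 15.45
position: [0.5124, 0.0445, 0.1241]
tool_rot: [0.19, 3.13, 0.001]
ft_force: [3.9, -0.2, 5.6]
grip_width: 0.001
```

Emit:
servo_tool:
  series:
    - {"travel": [0.002,0,0],"angular": [0,0,0]}
    - {"travel": [0.001,0,0.0002],"angular": [0,0,0]}
    - {"travel": [0,0,0],"angular": [0,0,0]}

```text
time: 15.75
position: [0.5094, 0.0449, 0.1241]
tool_rot: [0.19, 3.13, 0.001]
ft_force: [3.1, -1.4, 6.8]
grip_width: 0.003
```

Emit:
servo_tool:
  series:
    - {"travel": [0,0,-0.004],"angular": [0,0,0]}
    - {"travel": [0,0,-0.011],"angular": [0,0,0]}
    - {"travel": [-0.03,0,0],"angular": [0,0,0]}
    - {"travel": [-0.025,0,0],"angular": [0,0,0]}
    - {"travel": [0,0,0],"angular": [0,0,0]}

```text
time: 16.25
position: [0.5637, 0.0383, 0.1377]
tool_rot: [0.19, 3.134, -0.002]
ft_force: [0.2, 0.8, 0.3]
grip_width: 0.001
```

Emit:
servo_tool:
  series:
    - {"travel": [0,0,0],"angular": [0,0,0]}
    - {"travel": [0,0,0],"angular": [0,0,0]}

```text
time: 16.45
position: [0.5605, 0.0388, 0.1372]
tool_rot: [-0.189, -3.134, -0.0]
ft_force: [-0.1, 1.5, -0.7]
grip_width: 0.006
```

```bash
python3 - <<'E'
from look import *
measure('pics/w8.png')
from num import *
comps('pics/w8.png')
E
python3 go.py .5175 .0800 .135
```

```text
line [ 73.4 261.1] case x,y mm [-26.  57.]
line [287.2 261.1] case x,y mm [-26.   18.4]
line [495.  261.1] case x,y mm [-26.  -19.1]
line [705.5 261.8] case x,y mm [-26.1 -57.1]
A rows 147 181 mid 164.0 cols 147 194
A rows 207 268 mid 237.5 cols 143 189
A rows 302 355 mid 328.5 cols 145 194
B rows 149 187 mid 168.0 cols 370 413
B rows 214 275 mid 244.5 cols 369 415
B rows 307 360 mid 333.5 cols 369 414
C rows 148 186 mid 167.0 cols 587 637
C rows 211 274 mid 242.5 cols 595 642
C rows 306 360 mid 333.0 cols 622 638
16.55 [0.56072185 0.03888009 0.13743427] [-0.27103744 -0.99238971  0.15626139] 0.003254289274385598 yawy -6.901004303346011 [ 8.54642499e-04  5.61722089e-04 -9.99999477e-01]
cam in tool [ 0.08155212  0.00020155 -0.15031462] [-2.99304496e-01  6.99728620e-04  9.54157392e-01]
rel [0.04784733 0.03562735 0.00249518]
```

View pics/w8.png

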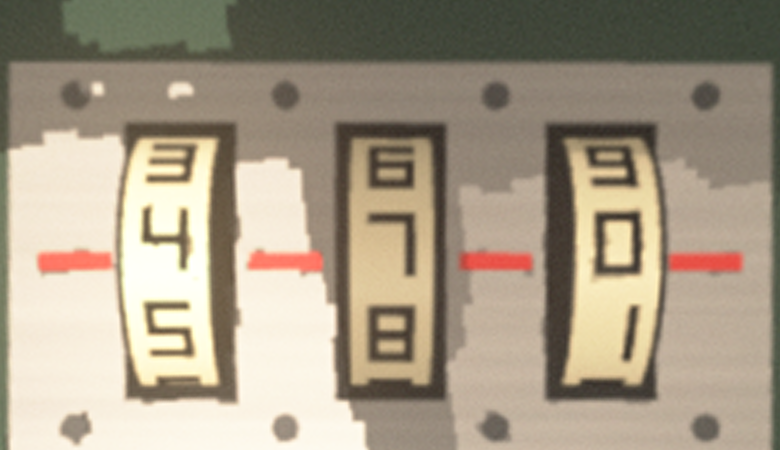

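```bash
python3 - <<'E'
from num import *
cal=ctrl.calibration('wrist')
angles(cal,[(3,164,162),(4,237.5,162),(5,328.5,167),(6,168,392),(7,244.5,392),(8,333.5,392),(-1,167,610),(0,242.5,618),(1,333,630)],lid=.0984,xw=-.0260)
E
python3 go.py .508 .0058 .128
```

```text
3 phi 0.637 joint 2.521 number 4.01 y 38.9
4 phi 0.054 joint 2.567 number 4.09 y 37.9
5 phi -0.564 joint 2.577 number 4.10 y 37.9
6 phi 0.595 joint 4.365 number 6.95 y -0.4
7 phi 0.007 joint 4.405 number 7.01 y -0.3
8 phi -0.603 joint 4.424 number 7.04 y -0.4
-1 phi 0.605 joint -0.023 number -0.04 y -37.6
0 phi 0.020 joint 0.020 number 0.03 y -37.9
1 phi -0.599 joint 0.030 number 0.05 y -40.9
16.55 [0.56072185 0.03888009 0.13743427] [-0.27103744 -0.99238971  0.15626139] 0.003254289274385598 yawy -6.901004303346011 [ 8.54642499e-04  5.61722089e-04 -9.99999477e-01]
cam in tool [ 0.08155212  0.00020155 -0.15031462] [-2.99304496e-01  6.99728620e-04  9.54157392e-01]
rel [ 0.04835712 -0.03918048  0.0094536 ]
```

Emit:
servo_tool:
  series:
    - {"travel": [0.02,-0.01,0],"angular": [0,0,0]}
    - {"travel": [0.02,-0.015,0],"angular": [0,0,0]}
    - {"travel": [0.015,-0.014,0.003],"angular": [0,0,0]}
    - {"travel": [0,0,0.006],"angular": [0,0,0]}
    - {"travel": [0,0,0],"angular": [0,0,0]}

```text
time: 17.05
position: [0.5017, 0.007, 0.1281]
tool_rot: [-0.19, -3.135, -0.002]
ft_force: [0.3, -0.1, 0.0]
grip_width: -0.0
```

Emit:
servo_tool:
  series:
    - {"travel": [0,0,0.0],"angular": [0,0,0]}
    - {"travel": [0,0,0.001],"angular": [0,0,0]}
    - {"travel": [0,0,0],"angular": [0,0,0]}

```text
time: 17.35
position: [0.5028, 0.0069, 0.1274]
tool_rot: [0.188, 3.136, -0.001]
ft_force: [0.4, 0.3, -0.4]
grip_width: 0.003
```

Emit:
servo_tool:
  series:
    - {"travel": [0.001,0,0.002],"angular": [0,0,0]}
    - {"travel": [0,0,0.001],"angular": [0,0,0]}
    - {"travel": [0,0,0.0005],"angular": [0,0,0]}
    - {"travel": [0,0,0],"angular": [0,0,0]}

```text
time: 17.75
position: [0.5013, 0.0067, 0.1242]
tool_rot: [-0.19, -3.136, -0.0]
ft_force: [-0.7, 0.6, 2.3]
grip_width: 0.006
```

Emit:
servo_tool:
  series:
    - {"travel": [-0.001,0,0.0008],"angular": [0,0,0]}
    - {"travel": [-0.002,0,0],"angular": [0,0,0]}
    - {"travel": [-0.002,0,0],"angular": [0,0,0]}

```text
time: 18.05
position: [0.5064, 0.0061, 0.1241]
tool_rot: [-0.19, -3.136, -0.001]
ft_force: [-4.0, 0.0, 8.3]
grip_width: 0.009
```

Emit:
servo_tool:
  series:
    - {"travel": [-0.002,0,0],"angular": [0,0,0]}
    - {"travel": [-0.002,0,0],"angular": [0,0,0]}
    - {"travel": [-0.002,0,0],"angular": [0,0,0]}
    - {"travel": [-0.001,0,0],"angular": [0,0,0]}
    - {"travel": [0,0,0],"angular": [0,0,0]}

```text
time: 18.55
position: [0.5135, 0.0052, 0.1241]
tool_rot: [0.19, 3.136, 0.001]
ft_force: [-3.2, 0.4, 8.4]
grip_width: 0.006
```

Emit:
servo_tool:
  series:
    - {"travel": [0,0,-0.005],"angular": [0,0,0]}
    - {"travel": [0.004,0,0],"angular": [0,0,0]}
    - {"travel": [0.009,0,0],"angular": [0,0,0]}
    - {"travel": [0,0,0],"angular": [0,0,0]}
    - {"travel": [0,0,0.002],"angular": [0,0,0]}

```text
time: 19.05
position: [0.5001, 0.0069, 0.1261]
tool_rot: [0.189, 3.135, 0.001]
ft_force: [0.4, 0.2, 0.0]
grip_width: 0.006
```

Emit:
servo_tool:
  series:
    - {"travel": [-0.001,0,0.0015],"angular": [0,0,0]}
    - {"travel": [0,0,0.001],"angular": [0,0,0]}
    - {"travel": [0,0,0.0003],"angular": [0,0,0]}
    - {"travel": [0,0,0],"angular": [0,0,0]}

```text
time: 19.45
position: [0.5015, 0.0067, 0.1241]
tool_rot: [-0.19, -3.135, -0.001]
ft_force: [-3.6, -0.0, 7.0]
grip_width: 0.004
```

Emit:
servo_tool:
  series:
    - {"travel": [-0.001,0,0.0002],"angular": [0,0,0]}
    - {"travel": [-0.002,0,0],"angular": [0,0,0]}
    - {"travel": [-0.002,0,0],"angular": [0,0,0]}
    - {"travel": [-0.002,0,0],"angular": [0,0,0]}

```text
time: 19.85
position: [0.5085, 0.0058, 0.1241]
tool_rot: [-0.19, -3.135, -0.001]
ft_force: [-3.3, 0.5, 8.2]
grip_width: 0.004
```

Emit:
servo_tool:
  series:
    - {"travel": [-0.002,0,0],"angular": [0,0,0]}
    - {"travel": [-0.002,0,0],"angular": [0,0,0]}
    - {"travel": [-0.001,0,0],"angular": [0,0,0]}
    - {"travel": [0,0,0],"angular": [0,0,0]}

```text
time: 20.25
position: [0.5136, 0.0052, 0.1241]
tool_rot: [-0.19, -3.136, -0.001]
ft_force: [-3.4, -0.2, 7.3]
grip_width: 0.006
```

Emit:
servo_tool:
  series:
    - {"travel": [0,0,-0.004],"angular": [0,0,0]}
    - {"travel": [0,0,-0.011],"angular": [0,0,0]}
    - {"travel": [-0.02,0.018,0],"angular": [0,0,0]}
    - {"travel": [-0.02,0.018,0],"angular": [0,0,0]}
    - {"travel": [-0.005,0,0],"angular": [0,0,0]}

```text
time: 20.75
position: [0.5644, 0.0387, 0.1387]
tool_rot: [0.183, 3.134, 0.001]
ft_force: [0.0, -0.2, 0.3]
grip_width: 0.004
```

Emit:
servo_tool:
  series:
    - {"travel": [0,0,0],"angular": [0,0,0]}
    - {"travel": [0,0,0],"angular": [0,0,0]}
    - {"travel": [0,0,0],"angular": [0,0,0]}

```text
time: 21.05
position: [0.5616, 0.0346, 0.1382]
tool_rot: [-0.192, -3.135, -0.0]
ft_force: [-0.1, 0.8, 1.0]
grip_width: 0.008
```

```bash
python3 - <<'E'
from look import *
measure('pics/w9.png')
from num import *
comps('pics/w9.png')
E
python3 go.py .508 .0058 .128
```

```text
line [ 75.3 260.7] case x,y mm [-26.  57.]
line [285.9 260.6] case x,y mm [-26.  19.]
line [496.4 260.7] case x,y mm [-26. -19.]
line [706.9 261.3] case x,y mm [-26.2 -57. ]
A rows 146 182 mid 164.0 cols 147 195
A rows 208 268 mid 238.0 cols 142 188
A rows 304 356 mid 330.0 cols 145 194
B rows 149 187 mid 168.0 cols 370 413
B rows 213 276 mid 244.5 cols 368 414
B rows 307 361 mid 334.0 cols 368 414
C rows 169 221 mid 195.0 cols 627 640
C rows 252 314 mid 283.0 cols 593 641
21.15 [0.56174459 0.03490317 0.13828755] [-0.12446079  0.14280435 -0.5950115 ] 0.0033627793926420202 yawy -6.9726210334217456 [ 1.77045095e-04  3.67685829e-04 -9.99999917e-01]
cam in tool [ 0.08154775  0.00022838 -0.15033584] [-2.99342131e-01  7.34802439e-04  9.54145560e-01]
rel [ 0.04981231 -0.03541604  0.01028334]
```

View pics/w9.png

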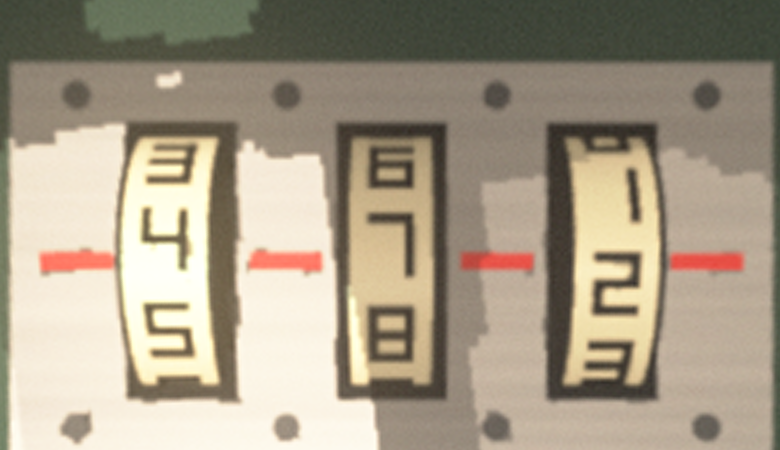

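Emit:
servo_tool:
  series:
    - {"travel": [0.02,-0.01,0],"angular": [0,0,0]}
    - {"travel": [0.02,-0.013,0],"angular": [0,0,0]}
    - {"travel": [0.014,-0.012,0.003],"angular": [0,0,0]}
    - {"travel": [0,0,0.006],"angular": [0,0,0]}
    - {"travel": [0,0,0],"angular": [0,0,0]}

```text
time: 21.65
position: [0.5041, 0.0074, 0.1288]
tool_rot: [-0.19, -3.136, -0.001]
ft_force: [1.0, -0.2, -1.6]
grip_width: 0.003
```

Emit:
servo_tool:
  series:
    - {"travel": [0,0,0.0],"angular": [0,0,0]}
    - {"travel": [0,0,0.001],"angular": [0,0,0]}
    - {"travel": [0,0,0.001],"angular": [0,0,0]}
    - {"travel": [0,0,0],"angular": [0,0,0]}

```text
time: 22.05
position: [0.5046, 0.0074, 0.127]
tool_rot: [-0.189, -3.136, 0.001]
ft_force: [-0.3, 0.6, 0.7]
grip_width: 0.005
```

Emit:
servo_tool:
  series:
    - {"travel": [0,0,0.0015],"angular": [0,0,0]}
    - {"travel": [0,0,0.001],"angular": [0,0,0]}
    - {"travel": [0,0,0.001],"angular": [0,0,0]}
    - {"travel": [0,0,0],"angular": [0,0,0]}

```text
time: 22.45
position: [0.5045, 0.0072, 0.1242]
tool_rot: [-0.19, -3.136, -0.001]
ft_force: [-1.4, -0.5, 4.7]
grip_width: 0.003
```

Emit:
servo_tool:
  series:
    - {"travel": [-0.001,0,0.0006],"angular": [0,0,0]}
    - {"travel": [-0.002,0,0],"angular": [0,0,0]}
    - {"travel": [-0.002,0,0],"angular": [0,0,0]}
    - {"travel": [-0.001,0,0],"angular": [0,0,0]}
    - {"travel": [0,0,0],"angular": [0,0,0]}

```text
time: 22.95
position: [0.5107, 0.0065, 0.1241]
tool_rot: [0.19, 3.136, 0.001]
ft_force: [-2.7, -0.7, 9.1]
grip_width: 0.01
```

Disp 6.2 mm; lift and check.

Emit:
servo_tool:
  series:
    - {"travel": [0,0,-0.004],"angular": [0,0,0]}
    - {"travel": [0,0,-0.011],"angular": [0,0,0]}
    - {"travel": [-0.02,0.018,0],"angular": [0,0,0]}
    - {"travel": [-0.02,0.018,0],"angular": [0,0,0]}
    - {"travel": [-0.007,0,0],"angular": [0,0,0]}

```text
time: 23.45
position: [0.5633, 0.0399, 0.1387]
tool_rot: [0.183, 3.134, 0.002]
ft_force: [-0.8, 1.0, -0.7]
grip_width: 0.003
```

Emit:
servo_tool:
  series:
    - {"travel": [0,0,0],"angular": [0,0,0]}
    - {"travel": [0,0,0],"angular": [0,0,0]}
    - {"travel": [0,0,0],"angular": [0,0,0]}

```text
time: 23.75
position: [0.5607, 0.0357, 0.1381]
tool_rot: [-0.192, -3.135, -0.0]
ft_force: [-0.2, 0.1, 0.3]
grip_width: 0.003
```

```bash
python3 - <<'E'
from look import *
cal,o=measure('pics/w10.png')
from num import *
comps('pics/w10.png')
cv2.imwrite('pics/w10raw.png',ctrl.get_image('wrist')[:,:,::-1])
E
python3 go.py .508 .0058 .128
```

```text
line [ 75.  261.2] case x,y mm [-26.  57.]
line [285.4 261.4] case x,y mm [-26.1  19. ]
line [496.5 261.6] case x,y mm [-26.1 -19.1]
line [706.1 261.9] case x,y mm [-26.2 -57. ]
A rows 147 182 mid 164.5 cols 146 195
A rows 208 269 mid 238.5 cols 142 188
A rows 304 356 mid 330.0 cols 144 194
B rows 150 187 mid 168.5 cols 369 413
B rows 213 276 mid 244.5 cols 368 413
B rows 307 361 mid 334.0 cols 369 413
C rows 149 189 mid 169.0 cols 623 637
C rows 216 278 mid 247.0 cols 593 641
C rows 309 362 mid 335.5 cols 587 637
23.9 [0.56094908 0.03619025 0.13821562] [-0.70222288 -0.80442759 -0.26097308] 0.003914680950513587 yawy -6.960528997360217 [ 9.21942105e-05  4.31756445e-04 -9.99999903e-01]
cam in tool [ 0.08155513  0.00021618 -0.15031939] [-2.99336802e-01  7.48390571e-04  9.54147221e-01]
rel [ 0.04887504 -0.03658734  0.01020433]
```

View pics/w10.png

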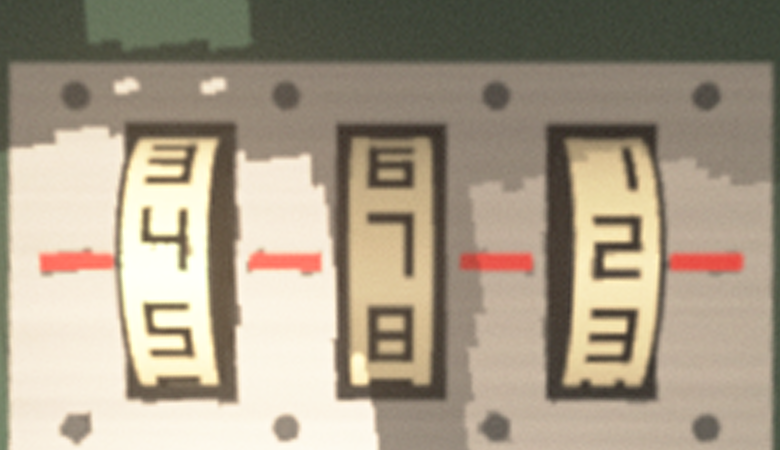

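View pics/w10raw.png

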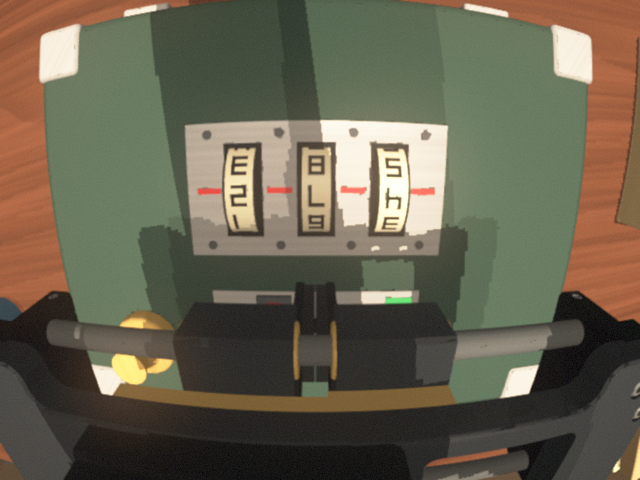

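Emit:
servo_tool:
  series:
    - {"travel": [0,0,-0.017],"angular": [0,0,0]}
    - {"travel": [-0.01,-0.019,0],"angular": [0,0,0]}
    - {"travel": [-0.01,-0.019,0],"angular": [0,0,0]}
    - {"travel": [-0.011,-0.018,0],"angular": [0,0,0]}
    - {"travel": [0,0,0],"angular": [0,0,0]}

```text
time: 24.4
position: [0.5858, -0.0266, 0.1555]
tool_rot: [0.197, 3.134, -0.003]
ft_force: [0.5, -1.1, -0.1]
grip_width: 0.007
```

Emit:
servo_tool:
  series:
    - {"travel": [0,0,0],"angular": [0,0,0]}
    - {"travel": [0,0,0],"angular": [0,0,0]}

```text
time: 24.6
position: [0.585, -0.0214, 0.1549]
tool_rot: [-0.188, -3.135, -0.002]
ft_force: [0.8, -0.1, 0.1]
grip_width: 0.005
```

Run:
```python
from h import *
for n in('wrist','scene','top'): cv2.imwrite(f'pics/{n}11.png',ctrl.get_image(n)[:,:,::-1])
a=cv2.imread('pics/scene11.png')[160:315,205:400];cv2.imwrite('pics/scene11z.png',cv2.resize(a,None,fx=3.8,fy=3.8,interpolation=cv2.INTER_CUBIC))
ct=ctrl.calibration('top');cs=ctrl.calibration('scene')
import look
c,s=np.cos(look.yaw),np.sin(look.yaw);Rm=np.array([[c,-s],[s,c]])
p=onz(ct,[[367.5,252]],.13);print('weight case',Rm.T@(p[0,:2]-look.C))
p=onz(ct,[[325.3,253.1]],.128);print('bolt case',Rm.T@(p[0,:2]-look.C))
st=ctrl.get_state();print('tcp case',Rm.T@(st['position'][:2]-look.C),st['position'])
```

```text
weight case [ 0.06503072 -0.10694956]
bolt case [ 0.05341902 -0.02373633]
tcp case [ 0.05428952 -0.05531723] [ 0.58519705 -0.02147997  0.15504005]
```

View pics/scene11z.png

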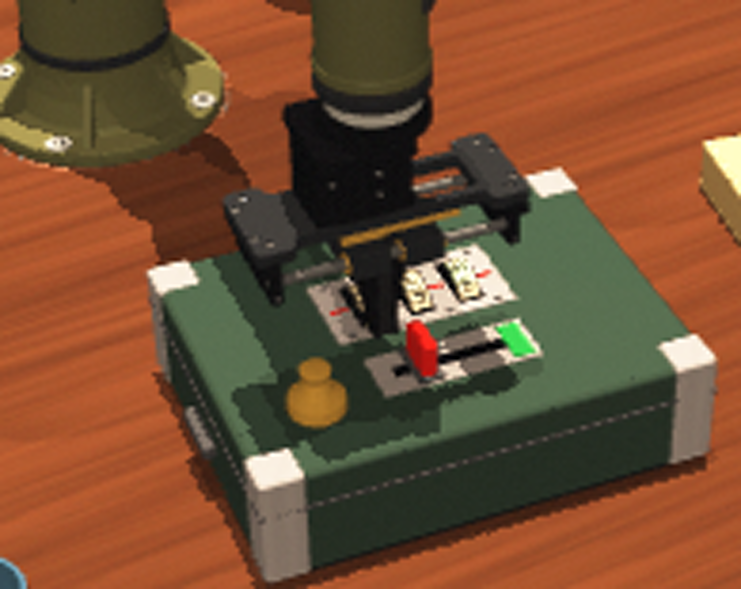

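View pics/wrist11.png

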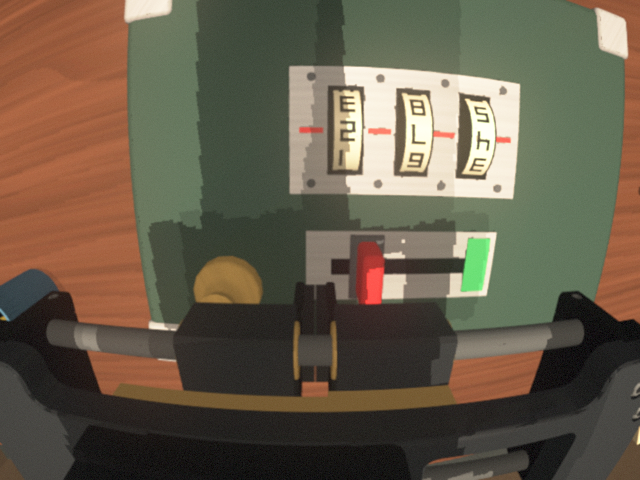

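Emit:
servo_tool:
  series:
    - {"travel": [0,0,0.01],"angular": [0,0,0]}
    - {"travel": [0,0,0.01],"angular": [0,0,0]}
    - {"travel": [0,0,0.008],"angular": [0,0,0]}
    - {"travel": [0,0,0.003],"angular": [0,0,0]}
    - {"travel": [0,0,0],"angular": [0,0,0]}

```text
time: 25.25
position: [0.5849, -0.0228, 0.1231]
tool_rot: [-0.19, -3.134, 0.001]
ft_force: [0.2, 0.3, -0.6]
grip_width: 0.009
```

Emit:
servo_tool:
  series:
    - {"travel": [0,0.004,0],"angular": [0,0,0]}
    - {"travel": [0,0.002,0],"angular": [0,0,0]}
    - {"travel": [0,0,0],"angular": [0,0,0]}

```text
time: 25.55
position: [0.5865, -0.016, 0.1245]
tool_rot: [0.188, 3.135, 0.001]
ft_force: [-0.9, 0.0, -0.4]
grip_width: 0.002
```

Emit:
servo_tool:
  series:
    - {"travel": [0,0.002,0],"angular": [0,0,0]}
    - {"travel": [0,0.001,0],"angular": [0,0,0]}
    - {"travel": [0,0.001,0],"angular": [0,0,0]}

```text
time: 25.85
position: [0.5867, -0.0127, 0.1242]
tool_rot: [0.189, 3.136, 0.0]
ft_force: [0.2, -0.1, -0.5]
grip_width: 0.006
```

Emit:
servo_tool:
  series:
    - {"travel": [0,0.001,0],"angular": [0,0,0]}
    - {"travel": [0,0.001,0],"angular": [0,0,0]}
    - {"travel": [0,0.001,0],"angular": [0,0,0]}

```text
time: 26.15
position: [0.587, -0.0097, 0.1241]
tool_rot: [0.19, 3.136, 0.0]
ft_force: [-0.9, 0.0, -0.1]
grip_width: 0.006
```

Emit:
servo_tool:
  series:
    - {"travel": [0,0.001,0],"angular": [0,0,0]}
    - {"travel": [0,0.001,0],"angular": [0,0,0]}
    - {"travel": [0,0.001,0],"angular": [0,0,0]}

```text
time: 26.45
position: [0.5874, -0.0068, 0.1241]
tool_rot: [0.19, 3.136, 0.0]
ft_force: [1.3, -0.2, -0.3]
grip_width: 0.005
```

Emit:
servo_tool:
  series:
    - {"travel": [0,0.001,0],"angular": [0,0,0]}
    - {"travel": [0,0.001,0],"angular": [0,0,0]}
    - {"travel": [0,0.001,0],"angular": [0,0,0]}

```text
time: 26.75
position: [0.5876, -0.0051, 0.1241]
tool_rot: [-0.191, -3.136, 0.002]
ft_force: [-0.8, -2.4, 0.3]
grip_width: 0.007
```

Emit:
servo_tool:
  series:
    - {"travel": [0,0.001,0],"angular": [0,0,0]}
    - {"travel": [0,0.001,0],"angular": [0,0,0]}
    - {"travel": [0,0.001,0],"angular": [0,0,0]}

```text
time: 27.05
position: [0.5881, -0.0011, 0.1241]
tool_rot: [0.19, 3.136, -0.0]
ft_force: [-0.4, -3.5, -0.2]
grip_width: 0.003
```

Emit:
servo_tool:
  series:
    - {"travel": [0,0.001,0],"angular": [0,0,0]}
    - {"travel": [0,0.001,0],"angular": [0,0,0]}

```text
time: 27.25
position: [0.5884, 0.0011, 0.1241]
tool_rot: [0.19, 3.136, -0.0]
ft_force: [-0.1, -2.6, 0.1]
grip_width: 0.004
```

Emit:
servo_tool:
  series:
    - {"travel": [0,0.002,0],"angular": [0,0,0]}
    - {"travel": [0,0.002,0],"angular": [0,0,0]}
    - {"travel": [0,0.002,0],"angular": [0,0,0]}

```text
time: 27.55
position: [0.5891, 0.0073, 0.1241]
tool_rot: [0.19, 3.136, 0.0]
ft_force: [0.2, -2.9, -0.3]
grip_width: 0.009
```

Emit:
servo_tool:
  series:
    - {"travel": [0,0.003,0],"angular": [0,0,0]}
    - {"travel": [0,0.003,0],"angular": [0,0,0]}
    - {"travel": [0,0.003,0],"angular": [0,0,0]}
    - {"travel": [0,0.002,0],"angular": [0,0,0]}

```text
time: 27.95
position: [0.5905, 0.0185, 0.1241]
tool_rot: [0.189, 3.136, 0.0]
ft_force: [0.3, -2.3, 0.0]
grip_width: 0.004
```

Emit:
servo_tool:
  series:
    - {"travel": [0,0.002,0],"angular": [0,0,0]}
    - {"travel": [0,0.002,0],"angular": [0,0,0]}
    - {"travel": [0,0.001,0],"angular": [0,0,0]}

```text
time: 28.25
position: [0.591, 0.0232, 0.1241]
tool_rot: [0.189, 3.136, 0.0]
ft_force: [-0.5, -2.9, -0.0]
grip_width: 0.007
```

Emit:
servo_tool:
  series:
    - {"travel": [0,0.001,0],"angular": [0,0,0]}
    - {"travel": [0,0.001,0],"angular": [0,0,0]}

```text
time: 28.45
position: [0.5912, 0.0249, 0.1241]
tool_rot: [0.19, 3.136, 0.0]
ft_force: [0.9, -3.1, -0.6]
grip_width: 0.006
```

Emit:
servo_tool:
  series:
    - {"travel": [0,0.001,0],"angular": [0,0,0]}
    - {"travel": [0,0.001,0],"angular": [0,0,0]}
    - {"travel": [0,0,0],"angular": [0,0,0]}

```text
time: 28.75
position: [0.5915, 0.0272, 0.1241]
tool_rot: [0.189, 3.136, 0.0]
ft_force: [-0.2, -1.4, -0.3]
grip_width: 0.004
```

Emit:
servo_tool:
  series:
    - {"travel": [0,0.001,0],"angular": [0,0,0]}
    - {"travel": [0,0,0],"angular": [0,0,0]}

```text
time: 28.95
position: [0.5916, 0.0277, 0.1241]
tool_rot: [0.19, 3.136, -0.0]
ft_force: [0.8, -3.6, -0.1]
grip_width: 0.005
```

Emit:
servo_tool:
  series:
    - {"travel": [0,0.001,0],"angular": [0,0,0]}
    - {"travel": [0,0,0],"angular": [0,0,0]}

```text
time: 29.15
position: [0.5916, 0.0277, 0.1241]
tool_rot: [-0.191, -3.136, 0.002]
ft_force: [0.0, -5.7, 0.1]
grip_width: 0.006
```

Emit:
servo_tool:
  series:
    - {"travel": [0,0.001,0],"angular": [0,0,0]}
    - {"travel": [0,0,0],"angular": [0,0,0]}

```text
time: 29.35
position: [0.5916, 0.0278, 0.1241]
tool_rot: [-0.192, -3.135, 0.004]
ft_force: [-0.2, -7.5, 1.8]
grip_width: 0.008
```

Emit:
servo_tool:
  series:
    - {"travel": [0,-0.004,0],"angular": [0,0,0]}
    - {"travel": [0,-0.006,0],"angular": [0,0,0]}
    - {"travel": [0,0,-0.02],"angular": [0,0,0]}
    - {"travel": [-0.005,0,-0.02],"angular": [0,0,0]}
    - {"travel": [0,0,0],"angular": [0,0,0]}

```text
time: 29.85
position: [0.5978, 0.0202, 0.1669]
tool_rot: [0.188, 3.131, 0.004]
ft_force: [0.1, -0.7, -0.1]
grip_width: 0.003
```

Emit:
servo_tool:
  series:
    - {"travel": [-0.03,0,-0.01],"angular": [0,0,0]}
    - {"travel": [-0.03,0,-0.01],"angular": [0,0,0]}
    - {"travel": [-0.01,0,0],"angular": [0,0,0]}
    - {"travel": [0,0,0],"angular": [0,0,0]}
    - {"travel": [0,0,0],"angular": [0,0,0]}

```text
time: 30.35
position: [0.6636, 0.0111, 0.1827]
tool_rot: [-0.19, -3.133, -0.0]
ft_force: [-0.2, 0.2, -0.2]
grip_width: 0.005
```

```bash
python3 - <<'E'
from look import *
measure('pics/w12.png')
from num import *
comps('pics/w12.png')
cal=ctrl.calibration('wrist')
for n in('wrist','scene'): cv2.imwrite(f'pics/{n}12.png',ctrl.get_image(n)[:,:,::-1])
a=cv2.imread('pics/scene12.png')[160:315,205:400];cv2.imwrite('pics/scene12z.png',cv2.resize(a,None,fx=3.8,fy=3.8,interpolation=cv2.INTER_CUBIC))
E
python3 go.py
```

```text
line [ 74.  218.2] case x,y mm [-25.9  57. ]
line [288.1 218.7] case x,y mm [-26.  19.]
line [501.4 218.6] case x,y mm [-26.  -18.9]
line [716.8 219.1] case x,y mm [-26.  -57.2]
A rows 100 133 mid 116.5 cols 127 139
A rows 114 171 mid 142.5 cols 147 197
A rows 203 265 mid 234.0 cols 143 188
B rows 119 176 mid 147.5 cols 371 416
B rows 209 270 mid 239.5 cols 372 414
C rows 120 178 mid 149.0 cols 628 641
C rows 211 274 mid 242.5 cols 595 642
30.55 [0.66410225 0.0112221  0.18383922] [0.51210619 0.31932072 0.05142879] 0.0010157139632148652 yawy -6.909063014819885 [ 8.99154010e-04  6.50452822e-04 -9.99999384e-01]
cam in tool [ 0.0815583   0.00024446 -0.15032731] [-2.99297347e-01  7.50639252e-04  9.54159596e-01]
```

View pics/wrist12.png

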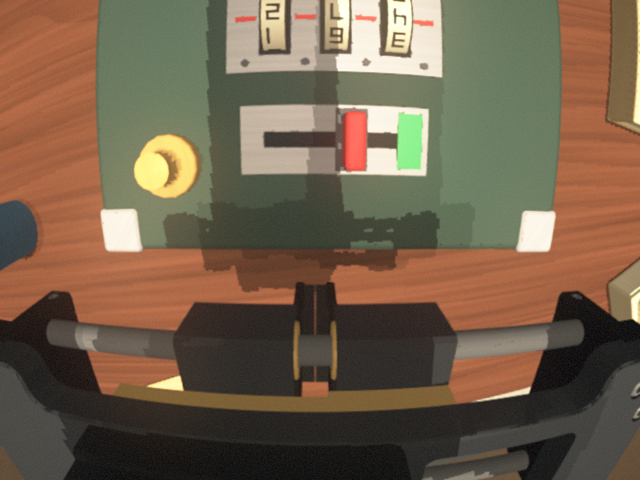

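View pics/scene12z.png

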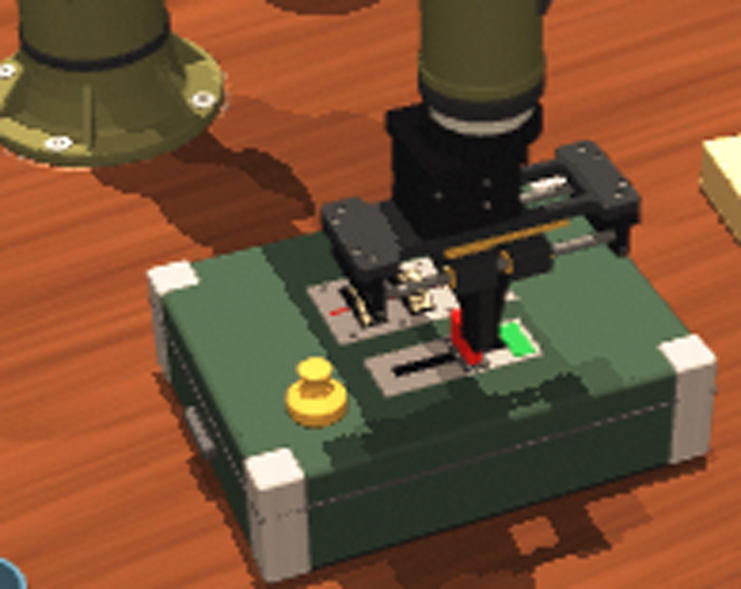

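View pics/w12.png

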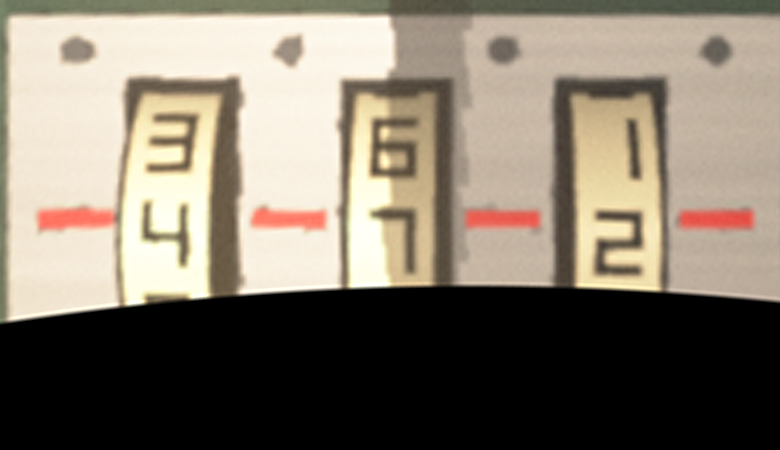

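Run:
```python
from h import *
import look
from ang import angles
cal=ctrl.calibration('wrist')
c,s=np.cos(look.yaw),np.sin(look.yaw);Rm=np.array([[c,-s],[s,c]])
im=cv2.imread('pics/wrist12.png');h=cv2.cvtColor(im,cv2.COLOR_BGR2HSV)
m=((h[...,1]>150)&((h[...,0]<6)|(h[...,0]>174))&(h[...,2]>80)).astype(np.uint8)
n,l,st,ce=cv2.connectedComponentsWithStats(m)
for i in range(1,n):
    if st[i,4]>500:
        x,y,w,hh,a=st[i];print(st[i])
        p=onz(cal,[[x,y+hh/2],[x+w,y+hh/2]],.1284,True);q=(p[:,:2]-look.C)@Rm;print('z top',q*1e3)
        p=onz(cal,[[x,y+hh/2],[x+w,y+hh/2]],.1004,True);q=(p[:,:2]-look.C)@Rm;print('z bot',q*1e3)
m=((h[...,1]>100)&(abs(h[...,0].astype(int)-60)<12)&(h[...,2]>130)).astype(np.uint8)
n,l,st,ce=cv2.connectedComponentsWithStats(m)
i=1+st[1:,4].argmax();x,y,w,hh,a=st[i];p=onz(cal,[[x,y+hh/2],[x+w,y+hh/2]],.0984,True);print('green',(p[:,:2]-look.C)@Rm*1e3)
angles(cal,[(3,142.5,162),(4,234,162),(6,147.5,392),(7,239.5,392),(1,149,630),(2,242.5,618)],lid=.0984,xw=-.0260)
o=-R.from_rotvec(cal['rvec']).as_matrix().T@np.array(cal['tvec']);print('cam y',(o[:2]-look.C)@Rm)
```

```text
[ 343  112   23   58 1288]
z top [[54.53187855  2.57602794]
 [54.27706538 15.31788159]]
z bot [[55.52449975  4.72462389]
 [55.23502485 19.19972675]]
green [[55.29075239 39.57921821]
 [54.53206503 56.3036882 ]]
3 phi 0.690 joint 2.574 number 4.10 y 39.2
4 phi 0.084 joint 2.597 number 4.13 y 37.9
6 phi 0.653 joint 4.423 number 7.04 y -0.1
7 phi 0.048 joint 4.446 number 7.08 y -0.4
1 phi 0.643 joint 1.271 number 2.02 y -40.6
2 phi 0.028 joint 1.285 number 2.05 y -38.0
cam y [ 0.0472347  -0.01321922]
```

Emit:
servo_tool:
  series:
    - {"travel": [0,0.02,-0.02],"angular": [0,0,0]}
    - {"travel": [0,0.045,-0.01],"angular": [0,0,0]}
    - {"travel": [0,0.045,0],"angular": [0,0,0]}
    - {"travel": [0,0.045,0],"angular": [0,0,0]}
    - {"travel": [0,0.045,0],"angular": [0,0,0]}

```text
time: 31.05
position: [0.6887, 0.2114, 0.2146]
tool_rot: [0.19, 3.136, 0.002]
ft_force: [1.2, -0.4, 0.7]
grip_width: 0.006
```

Emit:
servo_tool:
  series:
    - {"travel": [0.03,0.03,0],"angular": [0,0,0]}
    - {"travel": [0.02,0.03,0],"angular": [0,0,0]}
    - {"travel": [0,0.02,0],"angular": [0,0,0]}
    - {"travel": [0,0,0],"angular": [0,0,0]}
    - {"travel": [0,0,0],"angular": [0,0,0]}

```text
time: 31.55
position: [0.649, 0.2941, 0.214]
tool_rot: [0.189, 3.136, -0.002]
ft_force: [0.6, -0.6, 0.0]
grip_width: 0.002
```

```bash
python3 - <<'E'
from h import *
import look
c,s=np.cos(look.yaw),np.sin(look.yaw);Rm=np.array([[c,-s],[s,c]])
for n in('top','scene'): cv2.imwrite(f'pics/{n}13.png',ctrl.get_image(n)[:,:,::-1])
ct=ctrl.calibration('top')
for f in('pics/top0.png','pics/top13.png'):
    im=cv2.imread(f)[235:275,280:350];h=cv2.cvtColor(im,cv2.COLOR_BGR2HSV)
    m=((h[...,1]>150)&((h[...,0]<6)|(h[...,0]>174))&(h[...,2]>80));y,x=np.nonzero(m)
    p=onz(ct,[[x.mean()+280,y.mean()+235]],.1284);print(f,len(x),(p[:,:2]-look.C)@Rm*1e3)
a=cv2.imread('pics/top13.png')[200:360,210:410];cv2.imwrite('pics/top13z.png',cv2.resize(a,None,fx=3.7,fy=3.7,interpolation=cv2.INTER_CUBIC))
d=cv2.absdiff(cv2.imread('pics/top0.png'),cv2.imread('pics/top13.png'))
E
python3 go.py
```

```text
pics/top0.png 92 [[ 52.09284386 -23.89821577]]
pics/top13.png 98 [[52.31529095  9.45212261]]
31.65 [0.64981099 0.29217271 0.21434128] [ 0.50122174 -0.16846292  0.32980419] 0.0029581611402319605 yawy -7.091186078583168 [-7.06542559e-04 -1.17163303e-03 -9.99999064e-01]
cam in tool [ 0.0815576   0.0001993  -0.15029179] [-2.99239252e-01  6.62242180e-04  9.54177883e-01]
```

View pics/top13z.png

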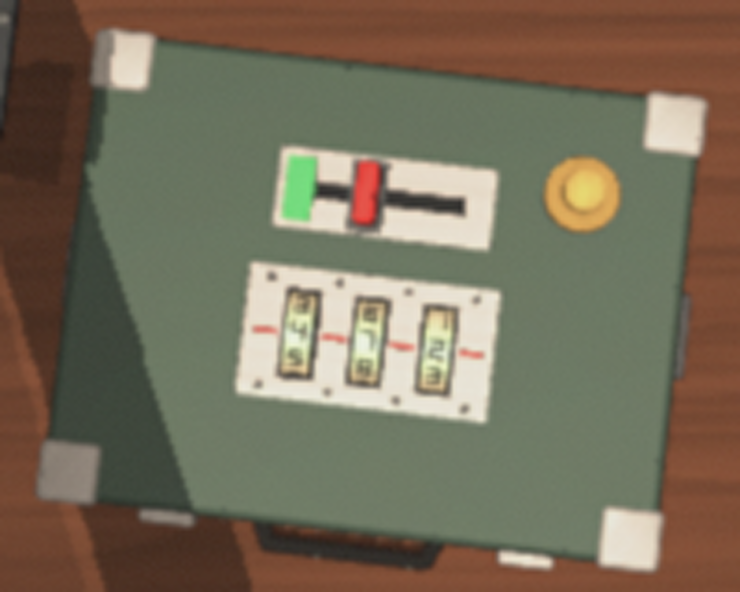

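View pics/scene13.png

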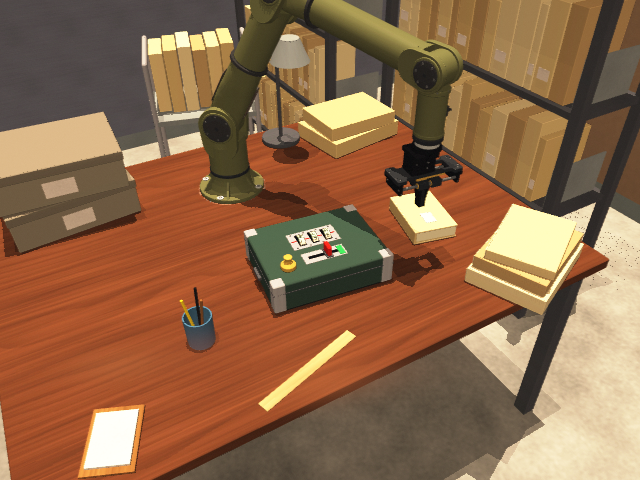

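```bash
python3 -c "
from bench import ctrl
print(ctrl.close_job())"
```

```text
the job is handed in; nothing more can be done
None
```

The case should be unlocked: the wheels read 4-7-2 and the red bolt is at its left end stop. I handed the job in at about 31.7 s with the arm clear of everything; the hand-in reported no verdict.

- **Wheels:** I rolled them one at a time with the closed fingertips, lifting and looking with the wrist camera between strokes. Force readings during the strokes stayed at or below about 9 N.

| Wheel | Target (rad) | Last measured (rad) |
|---|---|---|
| Left | 2.513 | 2.57–2.60 |
| Middle | 4.398 | 4.40–4.45 |
| Right | 1.257 | 1.27–1.29 |

- **Left wheel:** It is the furthest off, by about 0.06–0.08 rad. That is inside the 0.13 rad tolerance, and the bolt ran freely past its 4 mm lock point.
- **Bolt:** I pushed it left against about 3 N of drag until it stopped moving and the force rose to 7.5 N. The top camera shows 33.4 mm of travel and the tool position gave about 33.2 mm, against a nominal 34 mm. I put the difference down to measurement error, because it had stopped hard.
- **Other objects:** The brass weight, bound volume and pencil cup look unmoved in the final pictures. I checked that by eye, not by measurement.

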